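# Find the key to the hold box and put the held pack on the scale

## Robot

A 6-joint arm with a two-finger parallel gripper is mounted at the origin on the work surface. World frame = base frame: x ahead of the robot, y to its left, z up, the work surface at z = 0. Lengths are in mm, angles in degrees, forces in N, time in s.
With the tool pointing down it reaches from about 300 to 850 mm from the base axis. Payload 4.2 kg.
Tool frame: the origin (TCP) lies midway between the tips of the shut fingers; the grasp point (between the pads) lies 19 mm behind it (env.grasp_offset is the distance from the TCP to the grasp point, in mm); z points along the fingers, y is the line along which they close (so a half turn about z gives the same grasp; the last joint's range is limited). The gripper opens to 91 mm and grips with 3 to 60 N. Pads are 32 mm wide; open, the fingers measure 118 mm over their backs; the gripper's body (76 mm by 178 mm) begins 60 mm behind the grasp point.
Start: joints at [-1.146, 18.312, 89.639, -0, 72.044, -1.146], TCP at [575.016, 0, 213.976] pointing down, gripper open.
Joint ranges: [-177.97, 177.97], [-48.28, 115.42], [12.27, 149.76], [-77.06, 257.06], [2.81, 150.46], [-146.56, 146.56]. Speed limits (degrees/s): [147.25, 147.25, 180, 180, 180, 180].

## Interface

Orientations are given as [roll, pitch, yaw] about the fixed x, y, z axes, in that order (R = Rz(yaw) Ry(pitch) Rx(roll)).
In Python, from workcell import env, optics gives the robot as it stands. The module is installed in compiled form; this text tells all that it offers.
- The arm moves only by the tool send_rows, never from a script. Its argument "targets" is a list that holds one entry, the list of rows, each a list of 7 numbers: the turn, a rotation vector about the world's x, y, z scaled (see below), then the shift along the world's x, y, z scaled (see below), then the closure, from -1 (fully open) to 1 (shut). In form: [[[rx, ry, rz, x, y, z, gripper], ...]]. A call has 1 to 12 rows; each row shifts and turns the commanded pose from where the row before left it; what a row does not reach is not made up. The controller multiplies each number of a shift by 0.2 m and each number of a turn by pi/2 rad. A row lasts 1/10 s, in which the tool goes at most 50 mm and 8.59 degrees, less where a joint would pass 70% of its speed; a pose out of reach is approached as far as the arm can. A call with a number of a shift or a turn outside -1 to 1 is refused whole. A call with a gripper value outside its range is refused whole. The fingers move at their own pace and stop on an object; "grip_force" is the grip in N (left out, the last holds). Time passes only in rows, so rows that do not move let the fingers close. It gives the time, the measured TCP pose, the force, the opening and the grip force at its end, in the units of the state.
- env.state(): the state, without advancing time (a new reading comes with each control period).
- optics.grab_frame(name): name is "scene" or "side" or "wrist"; returns (picture, depth): 384x512x3 uint8, red, green, blue; 384x512 float32, mm along the optical axis (not along the pixel's ray), 0 where there is no reading.
- optics.camera_info(name): a dict with "camera_matrix" (3x3 intrinsics, pixels), "R" (3x3) and "t" (3): a world point X has camera coordinates R X + t; the wrist camera has in their place "mount" (4x4, takes a point from camera to tool coordinates, whose origin is the TCP and whose axes are the flange's). Camera axes: x right, y down, z forward; pixel columns grow to the right and rows downward; lengths in mm; the calibration is good to about 2 mm. A picture is of the moment at which its call begins: read the wrist's pose just before it. camera_info takes no time and is no camera call.
- env.job_done(): hands the job in; it is judged then, once.
Trained networks look in the newest picture that a camera, given by its name, has taken for a name from the list of things; names that differ only in an ending like _2 or _b are one class to them, and where a whole thing is asked for, a point or a joint stands for the part that bears it (a point fixed in the world has none). Each returns a list of dicts, best first, with "conf" (0 to 1); they miss things now and then, are a little off and sometimes report something else, mostly with a low value. They report only what shows in the picture. A call takes as long as a camera call.
- optics.silhouettes(camera, name): "mask" (384x512 bool, what is visible of it) and "at" ([column, row] in pixels, amid what is visible of it).
- optics.place_of(camera, name): "at" ([column, row] in pixels: a listed point, or the origin of a listed thing).
The state is a dict: "time_s": time; "qpos": joint angles; "qvel": joint speeds; "effort": joint torques, N m; "ee_pos": TCP position; "ee_rot": TCP orientation; "force": force on the tool from outside, world axes, zero at the start; "torque": the same for the moment, N m; "gripper_width": finger opening in mm; "gripper_force": force on a finger pad.
Only numpy, scipy, OpenCV 4.12 (cv2) and the standard library are available. Lean on these libraries where they do the work, as an engineer would, in place of code of your own. Each camera call takes 0.05 s, during which the arm holds its last target. There are 200 camera calls.

## Task

One pack of hamburgers is locked in the steel hold box and has to be re-weighed. Try the three keys from the blue key block in the box's lock, one after another, standing each that will not turn back in the block, until you have the one that turns; turn it clockwise as far as it goes and leave it in the lock. Then swing the lid right up until it stands open by itself, lift the pack out and stand it in the middle of the scale's pan, without shifting the other things on the table.

Things in the scene. Friction and masses are not known exactly. Their poses are not given: they have to be found in the camera images.
- hold_box: Steel box, fixed, 300 deep (x) x 220 wide (y). Origin: centre of underside, on the table; x front to back, z up. The front 74 mm is a console sloping up 25 degrees, 102 mm high at x = -150, 137 mm at x = -76. Behind it a lid (top 141 mm high) covers the compartment: inside x = -34 to +147, y = +-107 mm, rim 137, floor 46 mm above the table.
- keyhole (a point): Centre of the mouth of the brass keyhole plate (46 x 30 mm, 4 mm proud) on the sloping panel, at box x = -115, y = 0, z = 123 mm. z points out of the lock, 25 degrees from vertical, towards the robot side; x up the slope, along the keyhole's length; y level. Keyhole 27 (x) x 8 (y) mm, its mouth flared by 4 mm all round. Clockwise (seen from outside) is about -z.
- lock: The lock, axes as the keyhole's, origin 4 mm below it. A key goes in along -z, its bit's width along x (either way round), 42 mm deep until it meets the bottom, head centre then 28 mm out of the keyhole point; only there can it turn. The right key has about 10 degrees of play, then turns the core easily; a wrong one stops hard at about 20 degrees. Turn it back straight to pull it out.
- lock_core (a joint): Turn of the lock's core: 0 locked, 1.4 rad (80 degrees clockwise) at its stop, fully unlocked. It stays where it is left; the lid is free from about 0.8 rad on.
- lid (a joint): Lid angle: 0 shut, stop at 1.85 rad (106 degrees). Hinged on the far rim of the box, opening upward and away. A stiff hinge: it stays at any angle; about 6 N at the bar moves it.
- lid_hinge (a point): On the lid's hinge line, middle of its length (box frame x = +150 mm, 137 mm above the table). The hinge line runs along the box's y.
- lid_bar (a point): Centre of the black round handle bar on the lid, 12 mm thick, along the box's y, 120 mm between its two posts, standing 40 mm (its axis) over the lid's top face, 205 mm in front of the hinge line (measured along the lid); 181 mm above the table when shut. The axes turn with the lid.
- key_block: Blue block with three key slots, 190 (x) x 60 (y) x 51 mm high, fixed. Origin: centre of its underside. Slots at x = -56, 0, +56 mm, y = 0, 29 mm long (x), 10 mm wide, edges flared by 3 mm; a key stands in each, collar on the block's top, head centre 78 mm above the table, width of the bit along the block's x. Any slot will do for any key.
- scale_pan (a point): Centre of the top face of the steel pan of the white bench scale: pan 160 (x) x 180 (y) mm, 64 mm above the table, display on the -x side. Fixed.
- pack_mid (a point): Centre (half-way up, 33 mm above its base) of the held pack: sealed white tray under a clear top, two hamburgers, red square on top; 105 (x) x 58 (y) x 66 mm, 0.18 to 0.35 kg. It stands on the floor of the box's compartment.
- key_red_head (a point): Centre of the red plastic grip (head) of a double-bitted key, 80 g. Head 12 (x) x 9 (y) x 34 mm (z, along the key, up in the block), a thin steel ring on top. Below this point: collar (26 mm across) at 23 mm, neck (7 mm) at 27, flat bit (24 (x) x 5 x 31 mm) from 39, tip at 70 mm. Which key fits the lock cannot be seen and changes from run to run.
- key_yellow_head (a point): Centre of the yellow plastic grip (head) of a double-bitted key, 80 g. Head 12 (x) x 9 (y) x 34 mm (z, along the key, up in the block), a thin steel ring on top. Below this point: collar (26 mm across) at 23 mm, neck (7 mm) at 27, flat bit (24 (x) x 5 x 31 mm) from 39, tip at 70 mm. Which key fits the lock cannot be seen and changes from run to run.
- key_green_head (a point): Centre of the green plastic grip (head) of a double-bitted key, 80 g. Head 12 (x) x 9 (y) x 34 mm (z, along the key, up in the block), a thin steel ring on top. Below this point: collar (26 mm across) at 23 mm, neck (7 mm) at 27, flat bit (24 (x) x 5 x 31 mm) from 39, tip at 70 mm. Which key fits the lock cannot be seen and changes from run to run.
- spare_packs: Bystander: stack of two sealed packs like the held one but with green squares, 105 x 58 x 132 mm. Origin: its underside (leave it alone).
- thermometer: Bystander: white probe thermometer lying on the table, 190 mm long, 18 mm high. Origin: its underside (leave it alone).
- spatula: Bystander: spatula lying on the table. Origin: its underside (leave it alone).
- spray_bottle: Bystander: white bottle with a blue cap, 72 mm across, 200 mm tall. Origin: its underside (leave it alone).
- bowl: Bystander: steel bowl, 160 mm across, 75 mm tall. Origin: its underside (leave it alone).
- sauce_jar: Bystander: amber jar with a red lid, 80 mm across, 120 mm tall. Origin: its underside (leave it alone).
- pack: The same held pack; origin at the centre of its underside.

How it is judged (in metres and radians):
On the way, in this order (a step that is already met when the one before it is completed fails the run):
1. one of the keys is fully in the lock and has turned it (core beyond 1.0 rad) (((x of key_red_head in the frame of keyhole between -0.02 and 0.02 m and y of key_red_head in the frame of keyhole between -0.02 and 0.02 m and z of key_red_head in the frame of keyhole between 0.02 and 0.036 m) or (x of key_yellow_head in the frame of keyhole between -0.02 and 0.02 m and y of key_yellow_head in the frame of keyhole between -0.02 and 0.02 m and z of key_yellow_head in the frame of keyhole between 0.02 and 0.036 m) or (x of key_green_head in the frame of keyhole between -0.02 and 0.02 m and y of key_green_head in the frame of keyhole between -0.02 and 0.02 m and z of key_green_head in the frame of keyhole between 0.02 and 0.036 m)) and value of joint lock_core above 1 rad), for 0.2 s.
2. the lid stands open beyond 1.4 rad (80 degrees) (value of joint lid above 1.4 rad), for 0.2 s.
3. the pack stands upright in the middle of the scale's pan (x of pack_mid in the frame of scale_pan between -0.04 and 0.04 m and y of pack_mid in the frame of scale_pan between -0.045 and 0.045 m and z of pack_mid in the frame of scale_pan between 0.026 and 0.04 m and angle between pack_mid's own z axis and vertical below 0.12 rad), for 0.2 s.
At the end, for the whole second after the job is handed in: The fitting key is fully in the keyhole, the core beyond 1.0 rad; the other two keys stand upright (within 17 degrees) in the block; the lid is beyond 1.4 rad; the pack stands upright, at rest, on the pan, its centre within 40 mm (x) and 45 mm (y) of the pan's centre (all of step 1 and all of step 3 and value of joint lid above 1.4 rad and linear speed of pack below 0.02 m/s and ((x of key_red_head in the frame of keyhole between -0.02 and 0.02 m and y of key_red_head in the frame of keyhole between -0.02 and 0.02 m and z of key_red_head in the frame of keyhole between 0.02 and 0.036 m) or (x of key_red_head in the frame of key_block between -0.072 and 0.072 m and y of key_red_head in the frame of key_block between -0.016 and 0.016 m and z of key_red_head in the frame of key_block between 0.068 and 0.088 m and angle between key_red_head's own z axis and vertical below 0.3 rad)) and ((x of key_yellow_head in the frame of keyhole between -0.02 and 0.02 m and y of key_yellow_head in the frame of keyhole between -0.02 and 0.02 m and z of key_yellow_head in the frame of keyhole between 0.02 and 0.036 m) or (x of key_yellow_head in the frame of key_block between -0.072 and 0.072 m and y of key_yellow_head in the frame of key_block between -0.016 and 0.016 m and z of key_yellow_head in the frame of key_block between 0.068 and 0.088 m and angle between key_yellow_head's own z axis and vertical below 0.3 rad)) and ((x of key_green_head in the frame of keyhole between -0.02 and 0.02 m and y of key_green_head in the frame of keyhole between -0.02 and 0.02 m and z of key_green_head in the frame of keyhole between 0.02 and 0.036 m) or (x of key_green_head in the frame of key_block between -0.072 and 0.072 m and y of key_green_head in the frame of key_block between -0.016 and 0.016 m and z of key_green_head in the frame of key_block between 0.068 and 0.088 m and angle between key_green_head's own z axis and vertical below 0.3 rad))); the robot touches nothing.
It fails at once if the lid is forced up by more than 20 mm while the box is locked (value of joint lock_core below 0.35 rad and value of joint lid above 0.1 rad).
It fails at once if the pack is tipped by more than 45 degrees (angle between pack_mid's own z axis and vertical above 0.79 rad).
It fails at once if a bystander is shifted by more than 30 mm (distance of any of spare_packs, thermometer, spatula, spray_bottle, bowl, sauce_jar from where it was at the start of the episode above 0.03 m).
It also fails if it takes over 72 s, if anything falls off the work surface, if the arm or the gripper's body presses on something with over 40 N, if the wrist force passes 120 N, or if a joint passes its speed limit or range.

## Working session

There is one attempt and no reset: what is moved stays moved. The work goes in short steps, Python scripts to look and compute and a tool call to move; the robot and the scene stay as the last step left them, time stands still between calls to the robot, and variables do not carry over. Pictures are saved under pics/ and viewed, at most 10 in all, crops included, and the job is handed in when it is done.

Besides the shell and the picture viewer there is one more tool, called after "Request:" as name(argument=value, ...), one argument or row to a line, values as JSON. send_rows: Moves the arm, as the interface text tells. Its arguments: {"type":"object","properties":{"targets":{"type":"array"},"grip_force":{"type":"number"}},"required":["targets"]}

```bash
mkdir -p pics
cat > h.py <<'E'
import numpy as np, cv2
from workcell import env, optics
from scipy.spatial.transform import Rotation as Rn
def w(cam,uv,d,st=None):
    i=optics.camera_info(cam); K=np.array(i["camera_matrix"])
    p=np.linalg.inv(K)@np.array([uv[0],uv[1],1.])*d
    if "R" in i: return np.array(i["R"]).T@(p-np.array(i["t"]).ravel())
    M=np.array(i["mount"]); p=M[:3,:3]@p+M[:3,3]
    return Rn.from_euler('xyz',st["ee_rot"],degrees=True).as_matrix()@p+np.array(st["ee_pos"])
def cloud(cam,d,st=None):
    v,u=np.mgrid[0:384,0:512]; i=optics.camera_info(cam); K=np.array(i["camera_matrix"])
    p=np.stack([(u-K[0,2])/K[0,0]*d,(v-K[1,2])/K[1,1]*d,d],-1)
    if "R" in i: return (p-np.array(i["t"]).ravel())@np.array(i["R"])
    M=np.array(i["mount"]); p=p@M[:3,:3].T+M[:3,3]
    return p@Rn.from_euler('xyz',st["ee_rot"],degrees=True).as_matrix().T+np.array(st["ee_pos"])
E
python3 - <<'E'
from h import *
print(env.state(), env.grasp_offset)
ims=[]
for c in ["scene","side"]:
    im,d=optics.grab_frame(c); cv2.imwrite(f"pics/{c}0.png",im[...,::-1]); np.save(f"{c}0.npy",d)
    P=cloud(c,d)
    i=optics.camera_info(c); print(c, -np.array(i["R"]).T@np.array(i["t"]).ravel())
    for n in ["keyhole","lid_bar","lid_hinge","scale_pan","key_red_head","key_yellow_head","key_green_head","key_block","hold_box","spray_bottle","bowl","sauce_jar","spare_packs","thermometer","spatula"]:
        r=optics.place_of(c,n)
        if r:
            a=r[0]["at"]; u,v=int(round(a[0])),int(round(a[1]))
            print(n,round(r[0]["conf"],2),np.round(a), P[v,u].round(0) if 0<=v<384 and 0<=u<512 else None)
im=np.vstack([cv2.imread(f"pics/{c}0.png") for c in ["scene","side"]])
cv2.imwrite("pics/both0.png",cv2.resize(im,(400*2,600*2))[:, :] if 0 else cv2.resize(np.hstack([cv2.imread(f"pics/{c}0.png") for c in ["scene","side"]]),(800,300)))
E
```

```text
{'time_s': 0.0, 'qpos': array([-1.14687439e+00,  1.83511494e+01,  8.97070119e+01, -1.24338143e-03,
        7.20427065e+01, -1.14467038e+00]), 'qvel': array([-0.01196988, -0.02728992, -0.0948293 ,  0.10964962,  0.01587318,
       -0.06805922]), 'effort': array([-5.01459035e-04, -4.12465632e+01, -2.31973493e+01,  7.28826877e-02,
        4.58198413e-02, -1.41870069e-04]), 'ee_pos': array([ 5.74494310e+02, -5.66251283e-03,  2.13121098e+02]), 'ee_rot': array([-1.79899129e+02, -8.33129762e-04,  8.99981796e+01]), 'force': array([-0.35208762, -0.14947878, -0.57942581]), 'torque': array([ 0.00570792, -0.01358621, -0.01821432]), 'gripper_force': 0.0, 'gripper_width': 91.32997900707612} 18.8
scene [1142.67698683 -321.36940158  980.25571086]
keyhole 0.53 [234. 171.] [488. -23. 115.]
lid_bar 0.89 [240. 176.] [563. -40. 181.]
lid_hinge 0.97 [276. 239.] [765. -43. 144.]
scale_pan 0.81 [322. 143.] [487. 315.  66.]
key_red_head 0.48 [138. 211.] [ 440. -325.   52.]
key_yellow_head 0.41 [130. 198.] [ 402. -331.   77.]
key_green_head 0.47 [150. 220.] [ 486. -305.   50.]
key_block 0.86 [142. 225.] [ 489.
[... 364 characters left out ...]
7.27123758]
keyhole 0.64 [194. 143.] [670. 420.  11.]
lid_bar 0.58 [253. 195.] [552. -26. 190.]
lid_hinge 0.93 [312. 170.] [762. -38. 146.]
scale_pan 0.81 [163. 169.] [492. 328.  67.]
key_red_head 0.5 [307. 324.] [ 445. -322.   82.]
key_yellow_head 0.45 [292. 346.] [ 389. -331.   71.]
key_green_head 0.54 [322. 306.] [ 503. -315.   80.]
key_block 0.76 [305. 338.] [ 429. -334.   55.]
hold_box 0.67 [270. 230.] [ 532. -110.  144.]
spray_bottle 0.46 [254. 161.] [551. -33. 311.]
bowl 0.87 [193. 146.] [622. 349.  70.]
sauce_jar 0.85 [396. 304.] [ 648. -423.   55.]
spare_packs 0.86 [352. 260.] [ 672. -273.   49.]
thermometer 0.49 [226. 171.] [493.  -2. 296.]
spatula 0.88 [184. 262.] [360.  46.   2.]
```

View pics/both0.png

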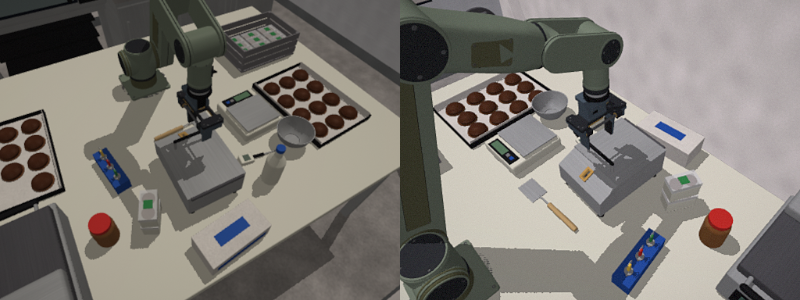

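Run:
```python
from h import *
for c in ["scene","side"]:
    d=np.load(f"{c}0.npy"); P=cloud(c,d); im=cv2.imread(f"pics/{c}0.png")
    def rect(m,lab):
        q=P[m][:,:2].astype(np.float32)
        # trim outliers
        print(c,lab,len(q),[np.round(x,1) for x in cv2.minAreaRect(q)], np.median(P[m],0).round(1))
    def box(x0,x1,y0,y1,z0,z1):
        return (d>0)&(P[...,0]>x0)&(P[...,0]<x1)&(P[...,1]>y0)&(P[...,1]<y1)&(P[...,2]>z0)&(P[...,2]<z1)
    rect(box(500,820,-180,120,134,148),"lid")
    rect(box(480,620,-150,80,172,190),"bar")
    rect(box(330,580,-400,-260,45,56),"block")
    rect(box(390,600,210,430,58,70),"pan")
    for n,lo,hi in [("r",(0,0,90),(90,90,255)),("y",(0,120,150),(90,255,255)),("g",(0,90,0),(110,255,100))]:
        rect((cv2.inRange(im,lo,hi)>0)&box(330,580,-400,-260,60,110),n)
```

```text
scene lid 5678 [array([654. , -30.4]), array([225. , 241.3]), np.float64(88.3)] [670.2 -39.3 140.1]
scene bar 157 [array([560.3, -41.5]), array([103.4,  12.4]), np.float64(89.0)] [561.9 -43.7 184.2]
scene block 966 [array([ 451.2, -319.8]), array([192.4,  60.3]), np.float64(8.5)] [ 460.8 -320.1   50.2]
scene pan 1794 [array([504.5, 328.5]), array([196.1, 192.1]), np.float64(2.9)] [493.6 320.7  62.8]
scene r 24 [array([ 424.3, -325. ]), array([73.4,  6.8]), np.float64(7.3)] [ 402.1 -326.6   86.5]
scene y 2 [array([ 392.3, -329.8]), array([3.9, 0. ]), np.float64(163.1)] [ 392.3 -329.8   92.7]
scene g 5 [array([ 478.6, -315.9]), array([69.2,  1.5]), np.float64(7.9)] [ 505.2 -311.9  102.7]
side lid 5278 [array([642.3, -28.2]), array([227.5, 256.8]), np.float64(88.8)] [641.3 -44.4 142.8]
side bar 186 [array([557.5, -35.2]), array([116. ,  13.5]), np.float64(89.2)] [555.3 -40.5 187. ]
side block 1842 [array([ 449.8, -318. ]), array([192. ,  61.3]), np.float64(8.4)] [ 437.  -322.5   52.5]
side pan 2157 [array([503.1, 326.1]), array([197.6, 187.3]), np.float64(2.4)] [481.  319.2  66.1]
side r 41 [array([ 448.5, -320. ]), array([ 6.5, 10.6]), np.float64(82.4)] [ 445.8 -321.2   82.2]
side y 18 [array([ 393.3, -328.7]), array([4.4, 8.9]), np.float64(88.6)] [ 392.2 -328.8   95.2]
side g 14 [array([ 448.4, -320.7]), array([123.4,   5.5]), np.float64(9.2)] [ 503.1 -312.1   96. ]
```

Both views show the box in the centre, the blue key block at the right of the robot with yellow, red and green keys (side view about (640,260)), the scale on the left and the bottle and bowl beyond it. I'll move over the block and look from near.

Request:
send_rows(
  targets=[
    [[0, 0, 0.0911, -0.052, -0.133, 0.025, -1], [0, 0, 0.0911, -0.052, -0.133, 0.025, -1], [0, 0, 0.0911, -0.052, -0.133, 0.025, -1], [0, 0, 0.0911, -0.052, -0.133, 0.025, -1], [0, 0, 0.0911, -0.052, -0.133, 0.025, -1], [0, 0, 0.0911, -0.052, -0.133, 0.025, -1], [0, 0, 0.0911, -0.052, -0.133, 0.025, -1], [0, 0, 0.0911, -0.052, -0.133, 0.025, -1], [0, 0, 0.0911, -0.052, -0.133, 0.025, -1], [0, 0, 0.0911, -0.052, -0.133, 0.025, -1], [0, 0, 0.0911, -0.052, -0.133, 0.025, -1], [0, 0, 0.0911, -0.052, -0.133, 0.025, -1]],
  ],
)

```text
time_s: 2.8
ee_pos: [449.7, -320.2, 274.3]
ee_rot: [180.0, 0.0, -171.3]
force: [0.4, 0.3, -0.4]
gripper_width: 91.3
gripper_force: 0.0
```

```bash
cat >> h.py <<'E'
def look(cam,tag):
    st=env.state(); im,d=optics.grab_frame(cam); cv2.imwrite(f"pics/{tag}.png",im[...,::-1]); P=cloud(cam,d,st)
    print({k:np.round(st[k],1) for k in ("time_s","qpos","ee_pos","ee_rot","force","gripper_width")})
    return st,im[...,::-1].copy(),d,P
def box(P,x0,x1,y0,y1,z0,z1):
    return (P[...,0]>x0)&(P[...,0]<x1)&(P[...,1]>y0)&(P[...,1]<y1)&(P[...,2]>z0)&(P[...,2]<z1)
def rect(P,m,lab):
    q=P[m][:,:2].astype(np.float32)
    if len(q)>2: print(lab,len(q),[np.round(x,1) for x in cv2.minAreaRect(q)], np.median(P[m],0).round(1))
COL=[("r",(0,0,90),(90,90,255)),("y",(0,120,150),(90,255,255)),("g",(0,90,0),(110,255,100))]
E
python3 - <<'E'
from h import *
st,im,d,P=look("wrist","w1")
rect(P,(d>0)&box(P,330,580,-400,-260,46,56),"block")
for n,lo,hi in COL:
    rect(P,(cv2.inRange(im,lo,hi)>0)&(d>0)&box(P,330,580,-400,-260,60,110),n)
print(optics.camera_info("wrist"))
for n in ["key_red_head","key_yellow_head","key_green_head"]:
    r=optics.place_of("wrist",n)
    for a in r[:2]: print(n,a["conf"],a["at"], w("wrist",a["at"],d[int(a["at"][1]),int(a["at"][0])],st))
E
```

```text
{'time_s': np.float64(2.8), 'qpos': array([ -36.7,   14.4,   86.5,    0. ,   79.1, -135.4]), 'ee_pos': array([ 449.7, -320.2,  274.3]), 'ee_rot': array([ 180. ,    0. , -171.3]), 'force': array([ 0.4,  0.3, -0.4]), 'gripper_width': np.float64(91.3)}
block 5882 [array([ 451.1, -321. ]), array([189.6,  60.1]), np.float64(8.6)] [ 441.2 -322.1   50.2]
r 36 [array([ 447.3, -324. ]), array([ 3.2, 14.2]), np.float64(83.3)] [ 447.  -323.7   92.4]
y 8 [array([ 395.2, -332.8]), array([5.6, 1.2]), np.float64(8.7)] [ 395.8 -333.2   92.3]
g 46 [array([ 502.4, -313.9]), array([14.4,  6.4]), np.float64(9.1)] [ 502.6 -314.1   93.2]
{'camera_matrix': array([[296.45815598,   0.        , 258.10580699],
       [  0.        , 296.45815598, 187.61643006],
       [  0.        ,   0.        ,   1.        ]]), 'mount': array([[ 2.06706704e-03, -9.69896923e-01, -2.43507056e-01,
         6.73418582e+01],
       [ 9.99997754e-01,  1.89078264e-03,  9.57664777e-04,
        -1.36965319e+00],
       [-4.68417206e-04, -2.43508488e-01,  9.69898653e-01,
        -1.69924571e+02],
       [ 0.00000000e+00,  0.00000000e+00,  0.00000000e+00,
         1.00000000e+00]])}
key_red_head 0.53 [259.3, 169.3] [ 444.79633922 -320.67518207  109.24594811]
key_red_head 0.4 [498.7, 144.3] [373.07881138  15.46381478  17.54652998]
key_yellow_head 0.85 [257.7, 128.2] [ 400.04537965 -329.48961069   94.6830143 ]
key_green_head 0.72 [260.2, 165.9] [ 446.0969647  -319.194518     77.99471872]
key_green_head 0.68 [258.6, 124.9] [ 395.51285982 -329.18347069  113.03290292]
```

View pics/w1.png

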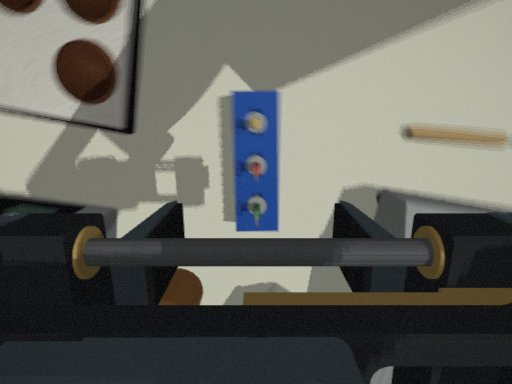

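The wrist view shows the blue block at columns 235–278, rows 90–230, with yellow at (255,122), red at (255,165) and green at (256,208). I'll start with the green key.

Request:
send_rows(
  targets=[
    [[0, 0, 0, 0.142, 0.019, -0.175, -1], [0, 0, 0, 0.142, 0.019, -0.175, -1], [0, 0, 0, 0, 0, -0.24, -1], [0, 0, 0, 0, 0, -0.24, -1], [0, 0, 0, 0, 0, -0.24, -1], [0, 0, 0, 0, 0, 0, -1], [0, 0, 0, 0, 0, 0, 1], [0, 0, 0, 0, 0, 0, 1], [0, 0, 0, 0, 0, 0, 1], [0, 0, 0, 0, 0, 0, 1], [0, 0, 0, 0, 0, 0, 1]],
  ],
  grip_force=40,
)

```text
time_s: 4.1
ee_pos: [507.5, -312.0, 61.3]
ee_rot: [-179.9, 0.1, -171.6]
force: [0.2, -0.3, 0.7]
gripper_width: 54.1
gripper_force: 0.0
```

Request:
send_rows(
  targets=[
    [[0, 0, 0, 0, 0, 0, 1], [0, 0, 0, 0, 0, 0, 1], [0, 0, 0, 0, 0, 0, 1], [0, 0, 0, 0, 0, 0, 1], [0, 0, 0, 0, 0, 0, 1], [0, 0, 0, 0, 0, 0, 1], [0, 0, 0, 0, 0, 0.05, 1]],
  ],
)

```text
time_s: 4.8
ee_pos: [506.0, -310.9, 68.9]
ee_rot: [179.9, -0.2, -171.6]
force: [-0.2, 0.6, -0.8]
gripper_width: 8.7
gripper_force: 40.0
```

Request:
send_rows(
  targets=[
    [[0, 0, 0, 0, 0, 0.23, 1], [0, 0, 0, 0, 0, 0.23, 1], [0, 0, 0, 0, 0, 0.23, 1], [0, 0, -0.0525, -0.072, 0.228, 0, 1], [0, 0, -0.0525, -0.072, 0.228, 0, 1], [0, -0.0694, 0, -0.072, 0.228, 0, 1], [0, -0.0694, 0, -0.072, 0.228, 0, 1], [0, -0.0694, 0, -0.072, 0.228, 0, 1], [0, -0.0694, 0, -0.072, 0.228, 0, 1], [0, 0, 0, 0, 0, 0, 1]],
  ],
)

```text
time_s: 5.8
ee_pos: [411.2, -32.9, 203.8]
ee_rot: [179.3, 24.5, 179.1]
force: [-0.0, 0.4, -1.7]
gripper_width: 8.8
gripper_force: 40.0
```

Run:
```python
from h import *
st,im,d,P=look("wrist","w2"); np.savez("w2.npz",d=d,P=P)
r=optics.place_of("wrist","keyhole")
for a in r[:2]: print(a["conf"],a["at"], w("wrist",a["at"],d[int(a["at"][1]),int(a["at"][0])],st))
lo,hi=(10,60,100),(110,200,255)
hsv=cv2.cvtColor(im,cv2.COLOR_BGR2HSV)
m=(cv2.inRange(hsv,(12,90,60),(35,255,255))>0)&(d>0)&box(P,440,560,-90,20,90,160)
rect(P,m,"plate"); print(P[m].mean(0), np.argwhere(m).mean(0))
rect(P,(d>0)&box(P,480,820,-180,120,136,147),"lid")
rect(P,(d>0)&box(P,480,620,-130,60,177,192),"bar")
# console plane
m=(d>0)&box(P,465,530,-130,60,95,140); q=P[m]; c=q.mean(0); n=np.linalg.svd(q-c,full_matrices=False)[2][2]; print("normal",n*np.sign(n[2]),c)
```

```text
{'time_s': np.float64(5.8), 'qpos': array([  -9.7,   -8. ,  125.9,    7. ,   38.2, -103.5]), 'ee_pos': array([411.2, -32.9, 203.8]), 'ee_rot': array([179.3,  24.5, 179.1]), 'force': array([-0. ,  0.4, -1.7]), 'gripper_width': np.float64(8.8)}
[nan nan nan] [nan nan]
lid 372 [array([559.9, -33.5]), array([19.3, 45.7]), np.float64(88.5)] [561.  -34.  140.1]
normal [-0.4782113   0.01403739  0.87813262] [474.19266506 -30.32755716 105.57397555]<stdin>:8: RuntimeWarning: Mean of empty slice.
  ret = um.true_divide(
```

View pics/w2.png

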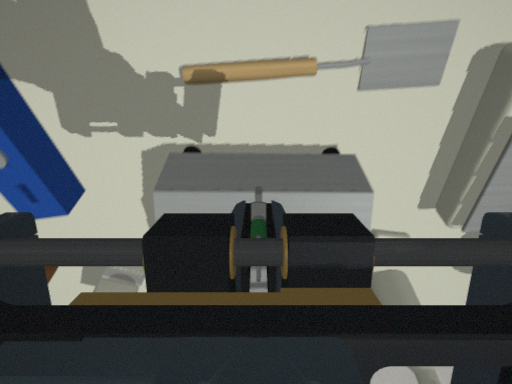

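The held green key shows at (258,190), pointing the right way, but the gripper hides the keyhole. The robot side is at the top of the image, so I'll shift up the slope and look again.

Request:
send_rows(
  targets=[
    [[0, 0, 0, 0.19, -0.015, 0.115, 1], [0, 0, 0, 0.19, -0.015, 0.115, 1], [0, 0, 0, 0, 0, 0, 1], [0, 0, 0, 0, 0, 0, 1]],
  ],
)

```text
time_s: 6.3
ee_pos: [498.5, -45.2, 254.8]
ee_rot: [179.5, 25.0, 178.8]
force: [-1.5, -0.6, -1.0]
gripper_width: 8.8
gripper_force: 40.0
```

Run:
```python
from h import *
st,im,d,P=look("wrist","w3"); np.savez("w3.npz",d=d,P=P)
r=optics.place_of("wrist","keyhole")
for a in r[:2]: print(a["conf"],a["at"], w("wrist",a["at"],d[int(a["at"][1]),int(a["at"][0])],st))
hsv=cv2.cvtColor(im,cv2.COLOR_BGR2HSV)
m=(cv2.inRange(hsv,(12,90,60),(35,255,255))>0)&(d>0)&box(P,440,560,-90,20,90,160)
rect(P,m,"plate"); print(P[m].mean(0), np.argwhere(m).mean(0))
m=(d>0)&box(P,465,530,-130,60,95,145); q=P[m]; c=q.mean(0); n=np.linalg.svd(q-c,full_matrices=False)[2][2]; print("normal",n*np.sign(n[2]),c)
```

```text
{'time_s': np.float64(6.3), 'qpos': array([  -9. ,   -2.1,  113. ,    5.4,   44.4, -100.9]), 'ee_pos': array([498.5, -45.2, 254.8]), 'ee_rot': array([179.5,  25. , 178.8]), 'force': array([-1.5, -0.6, -1. ]), 'gripper_width': np.float64(8.8)}
0.6 [276.3, 125.3] [517.92634511 -25.00975171  84.71691731]
plate 1327 [array([504.3, -27.7]), array([29.5, 49.9]), np.float64(88.5)] [499.8 -27.5 120.7]
[499.98499857 -27.65400116 120.78292957] [125.76036172 276.0587792 ]
normal [-0.43071306  0.01043067  0.90242865] [496.07275348 -35.10319395 116.41707646]
```

View pics/w3.png

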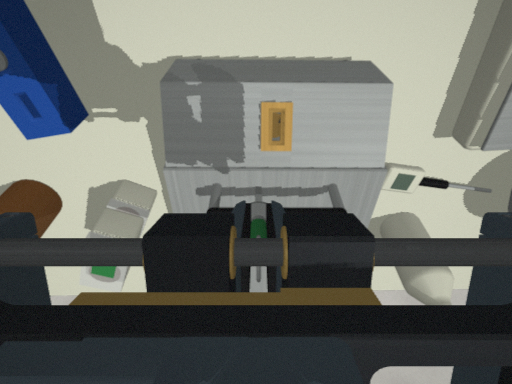

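The picture shows the keyhole plate at (276,125), with the lid edge on row 165 and the key below at (258,205). The box yaw comes out at about -1.4°. Next I move above the keyhole.

Request:
send_rows(
  targets=[
    [[0, 0, 0, -0.07, 0.0455, -0.1765, 1], [0, 0, 0, -0.07, 0.0455, -0.1765, 1], [0, 0, 0, 0, 0, 0, 1], [0, 0, 0, 0, 0, 0, 1]],
  ],
)

```text
time_s: 6.8
ee_pos: [469.1, -26.1, 184.0]
ee_rot: [179.5, 25.0, 178.8]
force: [0.9, 0.4, -0.0]
gripper_width: 8.9
gripper_force: 40.0
```

```bash
cat >> h.py <<'E'
K=np.array([500,-27.7,121.]); yb=np.radians(-1.4); s,c=np.sin(np.radians(25)),np.cos(np.radians(25))
xs=np.array([c*np.cos(yb),c*np.sin(yb),s]); zo=np.array([-s*np.cos(yb),-s*np.sin(yb),c]); ys=np.cross(zo,xs)
def inlock(v):
    p=np.array(v)-K; return np.round([p@xs,p@ys,p@zo],1)
def stt(n=3):
    a=env.state(); R=Rn.from_euler('xyz',a["ee_rot"],degrees=True).as_matrix()
    L=np.stack([xs,ys,zo],1).T@R
    print("t",round(a["time_s"],2),"ee",np.round(a["ee_pos"],1),np.round(a["ee_rot"],1),"lock",inlock(a["ee_pos"]),"toolx in lock deg",np.degrees(np.arctan2(L[1,0],L[0,0])).round(1),"tilt",np.degrees(np.arccos(-L[2,2])).round(1),"F",np.round(a["force"],1),"T",np.round(a["torque"],2),a["gripper_width"].round(1),"q",np.round(a["qpos"],0))
E
python3 - <<'E'
from h import *
stt()
st,im,d,P=look("wrist","w4")
cv2.imwrite("pics/w4c.png",cv2.resize(im[100:260,160:360],None,fx=3,fy=3))
z=np.load("w3.npz"); print(w("wrist",[276.06,125.76],np.median(z["d"][110:145,262:292]),dict(ee_pos=[498.5,-45.2,254.8],ee_rot=[179.5,25,178.8])))
E
```

```text
Traceback (most recent call last):
  File "h.py", line 33, in stt
    print("t",round(a["time_s"],2),"ee",np.round(a["ee_pos"],1),np.round(a["ee_rot"],1),"lock",inlock(a["ee_pos"]),"toolx in lock deg",np.degrees(np.arctan2(L[1,0],L[0,0])).round(1),"tilt",np.degrees(np.arccos(-L[2,2])).round(1),"F",np.round(a["force"],1),"T",np.round(a["torque"],2),a["gripper_width"].round(1),"q",np.round(a["qpos"],0))
                                                                                                                                                                                                                                                                                            ^^^^^^^^^^^^^^^^^^^^^^^^
AttributeError: 'float' object has no attribute 'round'
```

Request:
send_rows(
  targets=[
    [[0, 0, 0, 0.0255, -0.001, -0.045, 1], [0, 0, 0, 0.021, -0.0008, -0.045, 1], [0, 0, 0, 0.021, -0.0008, -0.045, 1], [0, 0, 0, 0, 0, 0, 1]],
  ],
)

```text
time_s: 7.2
ee_pos: [484.0, -26.7, 156.2]
ee_rot: [179.5, 25.1, 178.8]
force: [2.4, 0.5, -2.2]
gripper_width: 8.4
gripper_force: 40.0
```

```bash
sed -i 's/a\["gripper_width"\].round(1)/round(float(a["gripper_width"]),1)/' h.py
python3 - <<'E'
from h import *
stt()
E
```

```text
t 7.2 ee [484.  -26.7 156.2] [179.5  25.1 178.8] lock [ 0.4  0.7 38.7] toolx in lock deg -179.8 tilt 0.6 F [ 2.4  0.5 -2.2] T [ 0.05 -0.32  0.03] 8.4 q [  -6.    2.  125.    6.   28. -100.]
```

Request:
send_rows(
  targets=[
    [[0, 0, 0, 0.0211, -0.0005, -0.0453, 1], [0, 0, 0, 0.0148, -0.0004, -0.0317, 1], [0, 0, 0, 0.0127, -0.0003, -0.0272, 1], [0, 0, 0, 0.0063, -0.0002, -0.0136, 1], [0, 0, 0, 0, 0, 0, 1]],
  ],
)

```text
time_s: 7.7
ee_pos: [492.2, -26.5, 131.8]
ee_rot: [179.5, 24.8, 178.8]
force: [-1.2, -0.2, -0.7]
gripper_width: 8.8
gripper_force: 40.0
```

Run:
```python
from h import *
stt()
```

```text
t 7.7 ee [492.2 -26.5 131.8] [179.5  24.8 178.8] lock [-2.5  1.1 13.1] toolx in lock deg -179.8 tilt 0.6 F [-1.2 -0.2 -0.7] T [ 0.1   0.23 -0.03] 8.8 q [  -6.    5.  126.    6.   24. -100.]
```

Request:
send_rows(
  targets=[
    [[0, 0, 0, 0.009, 0, -0.007, 1], [0, 0, 0, 0.0055, 0, -0.009, 1], [0, 0, 0, 0, 0, 0, 1], [0, 0, 0, 0, 0, 0, 1]],
  ],
)

```text
time_s: 8.1
ee_pos: [494.3, -26.4, 131.6]
ee_rot: [179.5, 25.0, 178.9]
force: [-19.9, -0.9, 26.3]
gripper_width: 8.8
gripper_force: 40.0
```

Run:
```python
from h import *
stt()
```

```text
t 8.1 ee [494.3 -26.4 131.6] [179.5  25.  178.9] lock [-0.7  1.2 12. ] toolx in lock deg -179.8 tilt 0.6 F [-19.9  -0.9  26.3] T [0.05 1.67 0.  ] 8.8 q [  -6.    5.  126.    6.   24. -100.]
```

Bottomed, with about 32 N axial. I'll ease off and turn clockwise.

Request:
send_rows(
  targets=[
    [[0, 0, 0, -0.0035, 0, 0.004, 1], [0.0376, -0.0009, -0.0806, 0, 0, 0, 1], [0.0376, -0.0009, -0.0806, 0, 0, 0, 1], [0.0282, -0.0007, -0.0604, 0, 0, 0, 1], [0.0094, -0.0002, -0.0201, 0, 0, 0, 1], [0, 0, 0, 0, 0, 0, 1]],
  ],
)

```text
time_s: 8.7
ee_pos: [493.8, -26.8, 131.5]
ee_rot: [168.8, 22.7, 152.7]
force: [-12.8, -2.9, 17.5]
gripper_width: 8.6
gripper_force: 40.0
```

Run:
```python
from h import *
stt(); print("tz",np.array(env.state()["torque"])@zo)
```

```text
t 8.7 ee [493.8 -26.8 131.5] [168.8  22.7 152.7] lock [-1.2  0.7 12.2] toolx in lock deg 156.3 tilt 0.6 F [-12.8  -2.9  17.5] T [-0.27  1.21  0.07] 8.6 q [ -6.   5. 126.   6.  24. -76.]
tz 0.18797167456282352
```

Request:
send_rows(
  targets=[
    [[0.0376, -0.0009, -0.0806, 0, 0, 0, 1], [0.0376, -0.0009, -0.0806, 0, 0, 0, 1], [0, 0, 0, 0, 0, 0, 1]],
  ],
)

```text
time_s: 9.0
ee_pos: [493.9, -27.6, 131.4]
ee_rot: [162.9, 19.0, 136.1]
force: [-13.5, -8.9, 14.8]
gripper_width: 9.6
gripper_force: 40.0
```

Run:
```python
from h import *
stt(); print("tz",np.array(env.state()["torque"])@zo)
```

```text
t 9.0 ee [493.9 -27.6 131.4] [162.9  19.  136.1] lock [-1.1 -0.1 12. ] toolx in lock deg 140.3 tilt 0.5 F [-13.5  -8.9  14.8] T [-1.43  1.27 -0.07] 9.6 q [ -6.   5. 126.   6.  23. -60.]
tz 0.5596908967210398
```

Request:
send_rows(
  targets=[
    [[0.0376, -0.0009, -0.0806, 0, 0, 0, 1], [0, 0, 0, 0, 0, 0, 1]],
  ],
)

```text
time_s: 9.2
ee_pos: [494.0, -28.1, 131.5]
ee_rot: [160.5, 16.6, 128.1]
force: [-13.5, -11.0, 13.7]
gripper_width: 11.4
gripper_force: 40.0
```

Run:
```python
from h import *
stt(); print("tz",np.array(env.state()["torque"])@zo)
st,im,d,P=look("wrist","w5")
cv2.imwrite("pics/w5c.png",cv2.resize(im[120:300,150:370],None,fx=3,fy=3))
```

```text
t 9.2 ee [494.  -28.1 131.5] [160.5  16.6 128.1] lock [-1.  -0.5 12. ] toolx in lock deg 132.3 tilt 0.5 F [-13.5 -11.   13.7] T [-1.96  1.23 -0.37] 11.4 q [ -6.   5. 126.   6.  23. -52.]
tz 0.5071673262998859
{'time_s': np.float64(9.2), 'qpos': array([ -6.2,   5.3, 126.1,   5.9,  23.3, -52. ]), 'ee_pos': array([494. , -28.1, 131.5]), 'ee_rot': array([160.5,  16.6, 128.1]), 'force': array([-13.5, -11. ,  13.7]), 'gripper_width': np.float64(11.4)}
```

View pics/w5c.png

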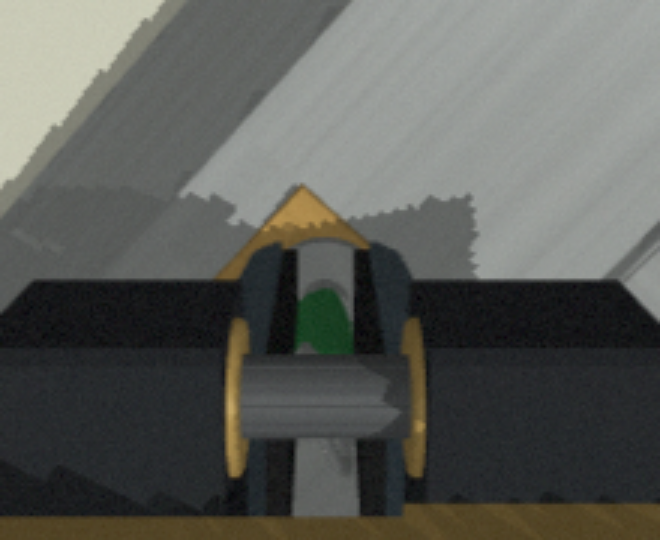

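The crop shows the green head (325,320) twisted between the pads, and the opening is growing from 8.6 to 11.4 mm. The key is stopped, so green is wrong. I'll turn back and pull out.

Request:
send_rows(
  targets=[
    [[-0.0376, 0.0009, 0.0806, 0, 0, 0, 1], [-0.0376, 0.0009, 0.0806, 0, 0, 0, 1], [-0.0376, 0.0009, 0.0806, 0, 0, 0, 1], [-0.0376, 0.0009, 0.0806, 0, 0, 0, 1], [-0.0376, 0.0009, 0.0806, 0, 0, 0, 1], [-0.0376, 0.0009, 0.0806, 0, 0, 0, 1], [0, 0, 0, 0, 0, 0, 1]],
  ],
)

```text
time_s: 9.95
ee_pos: [495.3, -26.9, 132.0]
ee_rot: [179.6, 25.1, 179.0]
force: [-8.5, -1.9, 12.8]
gripper_width: 8.6
gripper_force: 40.0
```

Run:
```python
from h import *
stt(); print("tz",np.array(env.state()["torque"])@zo)
```

```text
t 9.95 ee [495.3 -26.9 132. ] [179.6  25.1 179. ] lock [ 0.4  0.6 12. ] toolx in lock deg -179.6 tilt 0.6 F [-8.5 -1.9 12.8] T [-0.32  0.76 -0.22] 8.6 q [  -6.    5.  126.    6.   24. -101.]
tz -0.05650925514243481
```

Request:
send_rows(
  targets=[
    [[0, 0, 0, -0.0211, 0.0005, 0.0453, 1], [0, 0, 0, -0.0528, 0.0013, 0.1133, 1], [0, 0, 0, -0.0528, 0.0013, 0.1133, 1], [0, 0.0694, 0, 0.026, -0.2035, 0.05, 1], [0, 0.0694, 0, 0.026, -0.2035, 0.05, 1], [0, 0.0694, 0, 0.026, -0.2035, 0, 1], [0, 0.0694, 0, 0.026, -0.2035, 0, 1], [0, 0, 0.0525, 0.026, -0.2035, -0.09, 1], [0, 0, 0.0525, 0.026, -0.2035, -0.09, 1], [0, 0, 0, 0.026, -0.2035, -0.09, 1], [0, 0, 0, 0, 0, 0, 1], [0, 0, 0, 0, 0, 0, 1]],
  ],
)

```text
time_s: 11.15
ee_pos: [506.0, -311.1, 150.3]
ee_rot: [179.9, -0.0, -171.7]
force: [0.1, -0.4, 0.7]
gripper_width: 0.2
gripper_force: 0.0
```

Run:
```python
from h import *
stt()
```

```text
t 11.15 ee [ 506.  -311.1  150.3] [ 179.9   -0.  -171.7] lock [  24.1 -283.2   21.1] toolx in lock deg -169.3 tilt 25.1 F [ 0.1 -0.4  0.7] T [ 0.13 -0.06  0.02] 0.2 q [ -33.   23.   93.    0.   65. -131.]
```

The gripper is empty, so the key was lost. I'll look for it.

Run:
```python
from h import *
o=[]
for c in ["scene","side"]:
    st,im,d,P=look(c,c+"6"); np.savez(c+"6.npz",P=P,d=d)
    u,v=(232,165) if c=="scene" else (236,222)
    o.append(cv2.resize(im[v-45:v+45,u-60:u+60],None,fx=3.3,fy=3.3,interpolation=cv2.INTER_CUBIC))
    m=(cv2.inRange(im,(0,70,0),(110,255,90))>0)&(im[...,1]>im[...,2]*1.4)&(im[...,1]>im[...,0]*1.3)&(d>0)&box(P,300,850,-500,450,-20,400)
    n,l,s,ce=cv2.connectedComponentsWithStats(m.astype(np.uint8))
    for i in range(1,n):
        if s[i,4]>3: print(c,s[i,4],ce[i].round(0),np.median(P[l==i],0).round(1))
cv2.imwrite("pics/d6.png",np.hstack(o))
```

```text
{'time_s': np.float64(11.2), 'qpos': array([ -32.7,   22.7,   92.6,    0. ,   64.9, -131. ]), 'ee_pos': array([ 506. , -311.1,  150.3]), 'ee_rot': array([ 179.9,   -0. , -171.7]), 'force': array([ 0.1, -0.4,  0.7]), 'gripper_width': np.float64(0.2)}
scene 15 [231. 161.] [476.4 -25.8 149.7]
scene 121 [189. 261.] [ 706.3 -262.9  132. ]
{'time_s': np.float64(11.2), 'qpos': array([ -32.6,   22.6,   92.6,    0. ,   64.9, -131. ]), 'ee_pos': array([ 506.3, -310.5,  151.1]), 'ee_rot': array([ 180. ,    0. , -171.6]), 'force': array([-0.5, -1.2,  0.7]), 'gripper_width': np.float64(0.2)}
side 33 [229. 223.] [468.9 -27.  149.2]
side 84 [364. 230.] [ 708.6 -263.6  134.6]
```

View pics/d6.png

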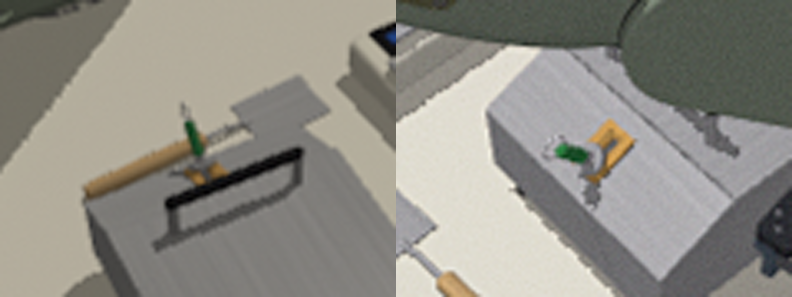

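The green key is still standing in the lock, leaning towards the robot at scene crop (190,140) and side crop (575,150). I'll go back, look from near and regrasp it.

Request:
send_rows(
  targets=[
    [[0, 0, 0, 0, 0, 0.22, 0.1], [0, 0, 0, 0, 0.05, 0.22, 0.1], [0, 0, -0.0525, -0.005, 0.22, 0.02, 0.1], [0, 0, -0.0525, -0.005, 0.22, 0.02, 0.1], [0, -0.0694, 0, -0.005, 0.22, 0.02, 0.1], [0, -0.0694, 0, -0.005, 0.22, 0.02, 0.1], [0, -0.0694, 0, -0.005, 0.22, 0.02, 0.1], [0, -0.0694, 0, -0.005, 0.22, 0.02, 0.1], [0, 0, 0, 0, 0, 0, 0.1], [0, 0, 0, 0, 0, 0, 0.1]],
  ],
)

```text
time_s: 12.25
ee_pos: [499.3, -34.8, 264.3]
ee_rot: [179.5, 25.1, 179.1]
force: [0.2, -0.4, 0.0]
gripper_width: 41.3
gripper_force: 0.0
```

Run:
```python
from h import *
stt()
st,im,d,P=look("wrist","w7"); np.savez("w7.npz",d=d,P=P)
A=np.stack([xs,ys,zo],1); L=(P-K)@A
m=(im[...,1]>im[...,2]*1.4)&(im[...,1]>im[...,0]*1.3)&(d>0)&(abs(L[...,0])<60)&(abs(L[...,1])<60)
print("green lock frame",m.sum(),np.median(L[m],0),L[m].min(0),L[m].max(0), np.argwhere(m).mean(0))
m=(d>0)&(abs(L[...,0])<60)&(abs(L[...,1])<50)&(L[...,2]>6)&(L[...,2]<75)
for z0 in range(5,75,6):
    k=m&(L[...,2]>=z0)&(L[...,2]<z0+6)
    if k.sum()>2: print(z0,k.sum(),L[k].mean(0).round(1),L[k].min(0).round(1),L[k].max(0).round(1))
v,u=[int(x) for x in (125,276)]
cv2.imwrite("pics/w7c.png",cv2.resize(im[60:220,170:370],None,fx=3.5,fy=3.5,interpolation=cv2.INTER_CUBIC))
```

```text
t 12.25 ee [499.3 -34.8 264.3] [179.5  25.1 179.1] lock [ 60.1  -7.1 130.1] toolx in lock deg -179.6 tilt 0.7 F [ 0.2 -0.4  0. ] T [ 0.08  0.18 -0.01] 41.3 q [ -7.  -3. 112.   5.  46. -99.]
{'time_s': np.float64(12.2), 'qpos': array([ -7.5,  -2.5, 112.1,   4.6,  45.6, -99.1]), 'ee_pos': array([499.3, -34.8, 264.3]), 'ee_rot': array([179.5,  25.1, 179.1]), 'force': array([ 0.2, -0.4,  0. ]), 'gripper_width': np.float64(41.3)}
green lock frame 176 [-14.75817181  -1.1937372   45.34490669] [-25.44596374 -44.50232507  -3.13869736] [ 54.88749728  49.99790809 247.26261934] [118.05681818 270.71590909]
5 369 [-8.   0.2  8.6] [-21.3 -11.9   6. ] [ 1.8 13.  11. ]
11 25 [-1.7 -0.1 11.8] [-9.3 -6.2 11. ] [ 1.7  8.  14.7]
17 17 [-10.4  -1.6  20.5] [-16.3  -3.8  18.3] [-7.5  3.6 23. ]
23 16 [-9.2  0.6 25.4] [-10.2  -2.9  23.3] [-8.4  4.3 28.2]
29 19 [-10.9   0.2  31.6] [-12.6  -3.2  29.3] [-10.1   4.9  34.3]
35 17 [-12.8   0.2  37.9] [-14.9  -3.4  35. ] [-11.7   5.   41. ]
41 99 [-19.7   0.2  45.5] [-28.1  -3.6  41.5] [-13.2   4.7  47. ]
47 33 [-19.5   0.3  47.9] [-30.6  -2.1  47. ] [-14.7   3.7  52.3]
53 13 [-19.8   0.6  57.4] [-32.4  -0.3  53. ] [-11.4   1.6  58.9]
59 44 [-22.2   0.8  63. ] [-30.7   0.3  59.3] [-13.6   1.4  64.9]
65 3 [-20.1   0.6  65.1] [-24.4   0.4  65. ] [-17.2   1.   65.2]
```

View pics/w7c.png

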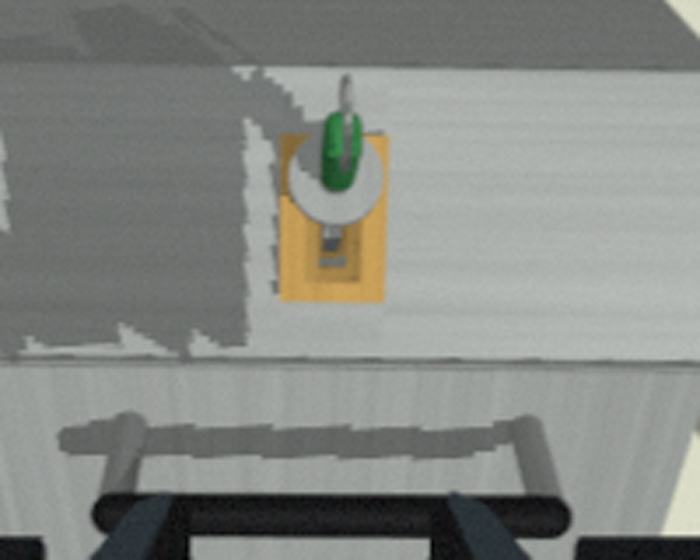

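The crop shows the green key straight in yaw but leaning about 19° down-slope. Its head is at (342,150) and its collar at (335,180), about 8 mm out of the hole. I'll grip it lightly, straighten it, then hold hard and pull slowly.

Request:
send_rows(
  targets=[
    [[0, 0, 0, -0.121, 0.022, -0.1945, 0.1], [0, 0, 0, -0.121, 0.022, -0.1945, 0.1], [0, 0, 0, 0, 0, 0, 0.1], [0, 0, 0, 0.0676, -0.0017, -0.145, 0.1], [0, 0, 0, 0.0676, -0.0017, -0.145, 0.1], [0, 0, 0, 0, 0, 0, 0.1], [0, 0, 0, 0, 0, 0, 1], [0, 0, 0, 0, 0, 0, 1], [0, 0, 0, 0, 0, 0, 1], [0, 0, 0, 0, 0, 0, 1], [0, 0, 0, 0, 0, 0, 1]],
  ],
  grip_force=5,
)

```text
time_s: 13.4
ee_pos: [479.4, -28.5, 128.1]
ee_rot: [179.5, 25.1, 178.8]
force: [0.0, 4.0, 2.8]
gripper_width: 9.8
gripper_force: 5.0
```

Run:
```python
from h import *
stt()
```

```text
t 13.4 ee [479.4 -28.5 128.1] [179.5  25.1 178.8] lock [-15.7  -1.3  15.1] toolx in lock deg -179.8 tilt 0.6 F [0.  4.  2.8] T [0.89 0.05 0.38] 9.8 q [  -7.    4.  128.    7.   23. -102.]
```

Request:
send_rows(
  targets=[
    [[0, 0, 0, 0.024, 0.005, 0.0113, 1], [0, 0, 0, 0.024, 0.0, 0.0113, 1], [0, 0, 0, 0.024, 0.0, 0.0113, 1], [0, 0, 0, 0, 0, 0, 1], [0, 0, 0, 0, 0, 0, 1]],
  ],
  grip_force=5,
)

```text
time_s: 13.9
ee_pos: [494.3, -27.7, 134.1]
ee_rot: [179.5, 25.1, 178.8]
force: [1.2, 3.8, 0.6]
gripper_width: 9.2
gripper_force: 5.3
```

```bash
cat >> h.py <<'E'
def held(tag):
    st,im,d,P=look("wrist",tag); R=Rn.from_euler('xyz',st["ee_rot"],degrees=True).as_matrix()
    T=(P-np.array(st["ee_pos"]))@R
    m=(d>0)&(abs(T[...,1])<14)&(abs(T[...,0])<40)&(T[...,2]>-20)&(T[...,2]<60)
    hsv=cv2.cvtColor(im,cv2.COLOR_BGR2HSV)
    for z0 in range(-20,60,8):
        k=m&(T[...,2]>=z0)&(T[...,2]<z0+8)
        if k.sum()>2: print("tool z",z0,k.sum(),np.median(T[k],0).round(1),"x",T[k][:,0].min().round(1),T[k][:,0].max().round(1),"y",T[k][:,1].min().round(1),T[k][:,1].max().round(1))
E
python3 - <<'E'
from h import *
stt(); held("w8")
E
```

```text
t 13.9 ee [494.3 -27.7 134.1] [179.5  25.1 178.8] lock [ 0.4 -0.1 14.3] toolx in lock deg -179.8 tilt 0.6 F [1.2 3.8 0.6] T [0.72 0.01 0.3 ] 9.2 q [  -6.    5.  126.    7.   24. -101.]
{'time_s': np.float64(13.9), 'qpos': array([  -6.4,    5.2,  125.6,    6.6,   24.4, -100.7]), 'ee_pos': array([494.3, -27.7, 134.1]), 'ee_rot': array([179.5,  25.1, 178.8]), 'force': array([1.2, 3.8, 0.6]), 'gripper_width': np.float64(9.2)}
tool z -20 259 [ 15.4  -0.4 -16.6] x 4.8 17.5 y -13.9 13.5
tool z -12 211 [15.6 -0.4 -8.1] x 3.9 17.3 y -14.0 13.0
tool z -4 83 [15.4 -0.4 -1.5] x 2.3 17.2 y -12.1 10.8
tool z 4 275 [ 9.1 -0.9  7.6] x 1.9 22.5 y -11.8 9.1
tool z 12 1942 [25.5 -0.3 16.7] x -40.0 40.0 y -13.9 13.9
tool z 28 7 [ 8.2 -0.2 31.3] x 8.0 8.6 y -2.3 1.9
tool z 52 7 [ 1.1  3.  53.8] x 0.2 1.6 y -4.0 3.9
```

```bash
cat >> h.py <<'E'
def green(tag,f=lambda im:(im[...,1]>im[...,2]*1.4)&(im[...,1]>im[...,0]*1.3)&(im[...,1]>40)):
    st=env.state(); im=cv2.imread(f"pics/{tag}.png")
    m=f(im.astype(float)).astype(np.uint8); n,l,s,ce=cv2.connectedComponentsWithStats(m)
    for i in range(1,n):
        if s[i,4]>15: print("blob",s[i],ce[i].round(0))
E
python3 - <<'E'
from h import *
green("w8")
im=cv2.imread("pics/w8.png"); cv2.imwrite("pics/w8c.png",cv2.resize(im[110:290,150:370],None,fx=3,fy=3,interpolation=cv2.INTER_CUBIC))
E
```

```text
blob [250 218  17  20 280] [258. 228.]
```

View pics/w8c.png

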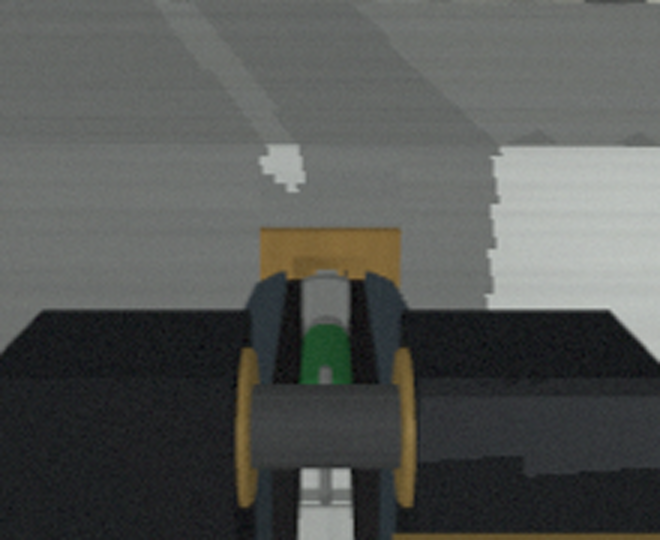

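The crop shows the green key upright between the pads, with the collar at (325,295) and the head at (325,355). I'll tighten and pull slowly.

Request:
send_rows(
  targets=[
    [[0, 0, 0, 0, 0, 0, 1], [0, 0, 0, 0, 0, 0, 1], [0, 0, 0, -0.0127, 0.0003, 0.0272, 1], [0, 0, 0, -0.0127, 0.0003, 0.0272, 1], [0, 0, 0, -0.0127, 0.0003, 0.0272, 1], [0, 0, 0, 0, 0, 0, 1]],
  ],
  grip_force=55,
)

```text
time_s: 14.55
ee_pos: [485.8, -28.0, 151.1]
ee_rot: [179.5, 25.1, 178.9]
force: [-1.2, -0.3, -0.4]
gripper_width: 8.5
gripper_force: 55.3
```

Run:
```python
from h import *
stt(); held("w9"); green("w9")
```

```text
t 14.55 ee [485.8 -28.  151.1] [179.5  25.1 178.9] lock [-0.2 -0.6 33.3] toolx in lock deg -179.8 tilt 0.6 F [-1.2 -0.3 -0.4] T [0.14 0.29 0.03] 8.5 q [  -7.    3.  125.    6.   27. -100.]
{'time_s': np.float64(14.6), 'qpos': array([  -6.5,    3. ,  124.9,    6. ,   27.3, -100.2]), 'ee_pos': array([485.8, -28. , 151.1]), 'ee_rot': array([179.5,  25.1, 178.9]), 'force': array([-1.2, -0.3, -0.4]), 'gripper_width': np.float64(8.5)}
tool z -20 227 [ 15.6  -0.4 -16.3] x 4.7 17.6 y -13.9 13.1
tool z -12 219 [15.6 -0.4 -8.2] x 4.1 17.6 y -14.0 12.6
tool z -4 103 [15.1 -1.5 -2.1] x 3.8 17.3 y -13.2 10.2
tool z 4 231 [ 9.2 -0.9  7.5] x 3.4 13.8 y -5.4 3.5
tool z 28 1282 [19.5 -0.6 33.2] x 5.4 39.6 y -13.7 14.0
tool z 36 582 [30.8  1.2 36.4] x 5.1 40.0 y -13.7 13.9
blob [250 218  17  20 279] [258. 228.]
```

Request:
send_rows(
  targets=[
    [[0, 0, 0, -0.036, 0.0009, 0.077, 1], [0, 0, 0, -0.036, 0.0009, 0.077, 1], [0, 0, 0, -0.036, 0.0009, 0.077, 1], [0, 0, 0, 0, 0, 0, 1], [0, 0.0694, 0, 0.0297, -0.203, 0.05, 1], [0, 0.0694, 0, 0.0297, -0.203, 0, 1], [0, 0.0694, 0, 0.0297, -0.203, 0, 1], [0, 0.0694, 0, 0.0297, -0.203, 0, 1], [0, 0, 0.0525, 0.0297, -0.203, -0.09, 1], [0, 0, 0.0525, 0.0297, -0.203, -0.09, 1], [0, 0, 0, 0.0297, -0.203, -0.09, 1], [0, 0, 0, 0, 0, 0, 1]],
  ],
)

```text
time_s: 15.8
ee_pos: [504.9, -315.1, 147.6]
ee_rot: [179.9, -0.3, -171.8]
force: [-0.6, 0.6, -0.9]
gripper_width: 8.5
gripper_force: 55.3
```

Run:
```python
from h import *
stt(); held("w10"); green("w10")
```

```text
t 15.8 ee [ 504.9 -315.1  147.6] [ 179.9   -0.3 -171.8] lock [  22.1 -287.2   19.1] toolx in lock deg -169.4 tilt 25.3 F [-0.6  0.6 -0.9] T [ 0.19 -0.04 -0.02] 8.5 q [ -33.   23.   92.   -0.   65. -131.]
{'time_s': np.float64(15.8), 'qpos': array([-3.300e+01,  2.300e+01,  9.250e+01, -1.000e-01,  6.480e+01,
       -1.312e+02]), 'ee_pos': array([ 504.9, -315.1,  147.6]), 'ee_rot': array([ 179.9,   -0.3, -171.8]), 'force': array([-0.6,  0.6, -0.9]), 'gripper_width': np.float64(8.5)}
tool z -20 229 [ 15.2  -0.1 -16.2] x 4.7 17.2 y -13.9 12.9
tool z -12 212 [15.2 -1.2 -7.7] x 4.1 17.2 y -14.0 12.2
tool z -4 99 [14.2 -1.2 -2.6] x 3.1 17.0 y -11.8 10.0
tool z 4 230 [ 9.  -0.9  7.2] x 2.8 13.5 y -5.7 3.2
tool z 28 56 [10.  -0.9 31.4] x 7.5 12.0 y -3.4 1.6
tool z 36 18 [11.3 -0.9 39.8] x 11.1 11.5 y -2.7 1.0
tool z 44 12 [11.1 -0.9 48.1] x 10.9 11.5 y -2.8 1.1
tool z 52 6 [10.9 -0.8 53.5] x 10.6 11.2 y -2.8 1.1
blob [250 218  17  20 276] [258. 228.]
```

Request:
send_rows(
  targets=[
    [[0, 0, 0, 0.0065, 0.0165, -0.08, 1], [0, 0, 0, 0, 0, -0.08, 1], [0, 0, 0, 0, 0, 0, 1]],
  ],
)

```text
time_s: 16.15
ee_pos: [505.7, -306.0, 118.1]
ee_rot: [179.8, -0.2, -171.6]
force: [0.2, -0.8, -0.0]
gripper_width: 8.3
gripper_force: 55.3
```

Run:
```python
from h import *
stt()
st,im,d,P=look("wrist","w11")
rect(P,(d>0)&box(P,330,600,-400,-240,46,56),"block")
```

```text
t 16.15 ee [ 505.7 -306.   118.1] [ 179.8   -0.2 -171.6] lock [  10.1 -278.1   -7.9] toolx in lock deg -169.1 tilt 25.2 F [ 0.2 -0.8 -0. ] T [ 0.17  0.04 -0.02] 8.3 q [ -32.   24.   95.    0.   61. -131.]
{'time_s': np.float64(16.2), 'qpos': array([ -32.3,   24.1,   95.3,    0. ,   60.9, -130.8]), 'ee_pos': array([ 505.7, -306. ,  118.1]), 'ee_rot': array([ 179.8,   -0.2, -171.6]), 'force': array([ 0.2, -0.8, -0. ]), 'gripper_width': np.float64(8.3)}
block 14701 [array([ 441. , -322.8]), array([160.6,  60.3]), np.float64(8.6)] [ 427.9 -324.9   50.2]
```

Request:
send_rows(
  targets=[
    [[0, 0, 0, 0, -0.028, 0, 1], [0, 0, 0, 0, 0, 0, 1], [0, 0, 0, 0, 0, 0, 1]],
  ],
)

```text
time_s: 16.5
ee_pos: [507.5, -313.9, 121.2]
ee_rot: [-179.9, 0.1, -171.6]
force: [0.1, -1.3, -0.9]
gripper_width: 8.4
gripper_force: 55.3
```

Request:
send_rows(
  targets=[
    [[0, 0, 0, 0, 0.004, -0.06, 1], [0, 0, 0, 0, 0, -0.06, 1], [0, 0, 0, 0, 0, 0, 1]],
  ],
)

```text
time_s: 16.8
ee_pos: [505.5, -311.7, 93.7]
ee_rot: [179.8, -0.2, -171.6]
force: [-0.8, 0.1, -1.1]
gripper_width: 8.6
gripper_force: 55.3
```

Run:
```python
from h import *
stt()
```

```text
t 16.8 ee [ 505.5 -311.7   93.7] [ 179.8   -0.2 -171.6] lock [  -0.3 -283.7  -30. ] toolx in lock deg -169.2 tilt 25.3 F [-0.8  0.1 -1.1] T [ 0.16 -0.06  0.01] 8.6 q [ -33.   26.   97.    0.   58. -131.]
```

Request:
send_rows(
  targets=[
    [[0, 0, 0, 0, 0, -0.08, 1], [0, 0, 0, 0, 0, -0.06, 1], [0, 0, 0, 0, 0, 0, 1], [0, 0, 0, 0, 0, 0, 0.4], [0, 0, 0, 0, 0, 0, 0.4], [0, 0, 0, 0, 0, 0, 0.4], [0, 0, 0, 0, 0, 0, 0.4], [0, 0, 0, 0, 0, 0.15, 0.4], [0, 0, 0, 0, 0, 0.23, 0.1], [0, 0, 0, 0, 0, 0, 0.1]],
  ],
)

```text
time_s: 17.8
ee_pos: [510.6, -315.0, 150.9]
ee_rot: [-179.5, 0.6, -171.6]
force: [-0.3, -0.0, 0.4]
gripper_width: 39.8
gripper_force: 0.0
```

Run:
```python
from h import *
stt()
st,im,d,P=look("wrist","w12"); f=im.astype(float)
rect(P,(d>0)&box(P,330,600,-400,-240,46,56),"block")
for n,lo,hi in COL: rect(P,(cv2.inRange(im,lo,hi)>0)&(d>0)&box(P,330,580,-400,-260,60,110),n)
for c in ["side"]:
    st,im,d,P=look(c,"s12"); 
    for n,lo,hi in COL: rect(P,(cv2.inRange(im,lo,hi)>0)&(d>0)&box(P,330,580,-400,-260,60,110),c+n)
```

```text
t 17.8 ee [ 510.6 -315.   150.9] [-179.5    0.6 -171.6] lock [  28.6 -287.    19.7] toolx in lock deg -169.3 tilt 24.4 F [-0.3 -0.   0.4] T [ 0.09 -0.01  0.03] 39.8 q [ -33.   23.   92.    0.   64. -131.]
{'time_s': np.float64(17.8), 'qpos': array([ -32.8,   22.7,   92.4,    0. ,   64.2, -131.2]), 'ee_pos': array([ 510.6, -315. ,  150.9]), 'ee_rot': array([-179.5,    0.6, -171.6]), 'force': array([-0.3, -0. ,  0.4]), 'gripper_width': np.float64(39.8)}
block 14017 [array([ 451.3, -321.3]), array([190.6,  60.2]), np.float64(8.6)] [ 437.3 -322.7   50.3]
r 157 [array([ 427.7, -325. ]), array([58.1,  8.3]), np.float64(8.7)] [ 449.2 -323.6   92.9]
y 95 [array([ 396.3, -329.5]), array([9. , 7.1]), np.float64(8.4)] [ 396.8 -331.    93.6]
g 44 [array([ 447.8, -322. ]), array([123.3,   5.5]), np.float64(10.3)] [ 498.1 -314.7  105.4]
{'time_s': np.float64(17.8), 'qpos': array([ -32.8,   22.8,   92.6,    0. ,   64.1, -131.2]), 'ee_pos': array([ 509., -314.,  148.]), 'ee_rot': array([-179.7,    0.3, -171.6]), 'force': array([-0.1, -0.1,  0.6]), 'gripper_width': np.float64(40.5)}
sider 39 [array([ 448.4, -320.3]), array([11.1,  5.9]), np.float64(1.9)] [ 446.7 -321.2   84.4]
sidey 23 [array([ 393., -329.]), array([9.2, 4.6]), np.float64(12.7)] [ 391.3 -329.3   90.3]
sideg 21 [array([ 448.6, -318. ]), array([132.8,   7.2]), np.float64(7.3)] [ 498.3 -312.4   93.3]
```

Request:
send_rows(
  targets=[
    [[0, 0, 0, -0.1385, -0.021, 0, 0.1], [0, 0, 0, -0.1385, -0.021, 0, 0.1], [0, 0, 0, 0, 0, -0.1, 0.1], [0, 0, 0, 0, 0, 0, 0.1], [0, 0, 0, 0, 0, 0, 0.1]],
  ],
)

```text
time_s: 18.4
ee_pos: [451.2, -320.7, 123.4]
ee_rot: [179.9, -0.1, -171.6]
force: [-1.0, 0.2, 0.6]
gripper_width: 41.0
gripper_force: 0.0
```

Run:
```python
from h import *
stt()
```

```text
t 18.4 ee [ 451.2 -320.7  123.4] [ 1.799e+02 -1.000e-01 -1.716e+02] lock [ -36.7 -294.1   19.7] toolx in lock deg -169.2 tilt 25.1 F [-1.   0.2  0.6] T [ 0.12 -0.03 -0.03] 41.0 q [ -37.   21.  100.    0.   59. -135.]
```

Request:
send_rows(
  targets=[
    [[0, 0, 0, 0, 0, -0.16, 0.1], [0, 0, 0, 0, 0, -0.1525, 0.1], [0, 0, 0, 0, 0, 0, 0.1], [0, 0, 0, 0, 0, 0, 1], [0, 0, 0, 0, 0, 0, 1], [0, 0, 0, 0, 0, 0, 1], [0, 0, 0, 0, 0, 0, 1], [0, 0, 0, 0, 0, 0, 1], [0, 0, 0, 0, 0, 0, 1], [0, 0, 0, 0, 0, 0.1, 1], [0, 0, 0, 0, 0, 0.2, 1]],
  ],
  grip_force=50,
)

```text
time_s: 19.5
ee_pos: [450.0, -319.7, 119.5]
ee_rot: [179.7, -0.3, -171.6]
force: [0.7, -0.3, -1.6]
gripper_width: 8.4
gripper_force: 50.0
```

Request:
send_rows(
  targets=[
    [[0, 0, 0, 0, 0, 0.22, 1], [0, 0, 0, 0, 0, 0.2, 1], [0, 0, -0.0525, 0.0136, 0.2093, 0, 1], [0, 0, -0.0525, 0.0136, 0.2093, 0, 1], [0, -0.0694, 0, 0.0136, 0.2093, 0, 1], [0, -0.0694, 0, 0.0136, 0.2093, 0, 1], [0, -0.0694, 0, 0.0136, 0.2093, 0, 1], [0, -0.0694, 0, 0.0136, 0.2093, -0.045, 1], [0, 0, 0, 0.0136, 0.2093, -0.045, 1], [0, 0, 0, 0, 0, 0, 1], [0, 0, 0, 0, 0, 0, 1], [0, 0, 0, 0, 0, 0, 1]],
  ],
)

```text
time_s: 20.7
ee_pos: [471.3, -29.0, 188.3]
ee_rot: [179.5, 25.0, 178.8]
force: [0.2, -0.4, -1.0]
gripper_width: 8.5
gripper_force: 50.0
```

Run:
```python
from h import *
stt();held("w13")
```

```text
t 20.7 ee [471.3 -29.  188.3] [179.5  25.  178.8] lock [ 2.5 -2.  73.1] toolx in lock deg -179.8 tilt 0.6 F [ 0.2 -0.4 -1. ] T [ 0.08  0.3  -0.04] 8.5 q [  -7.   -1.  123.    5.   34. -100.]
{'time_s': np.float64(20.7), 'qpos': array([ -7. ,  -1.1, 122.7,   5.3,  33.7, -99.6]), 'ee_pos': array([471.3, -29. , 188.3]), 'ee_rot': array([179.5,  25. , 178.8]), 'force': array([ 0.2, -0.4, -1. ]), 'gripper_width': np.float64(8.5)}
tool z -20 237 [ 15.6  -0.4 -16. ] x 4.9 17.5 y -13.9 13.1
tool z -12 208 [15.5 -0.7 -8.3] x 4.5 17.5 y -13.7 12.6
tool z -4 122 [14.5 -0.7 -2.3] x 4.7 17.3 y -12.1 11.3
tool z 4 245 [ 9.7 -0.9  9. ] x 4.1 14.8 y -6.7 5.4
tool z 12 12 [14.1  0.  12.6] x 12.5 14.5 y -7.3 6.1
tool z 20 38 [12.9 -0.6 25. ] x 11.2 14.2 y -3.0 1.8
tool z 28 22 [13.5 -0.9 32.4] x 13.3 13.8 y -3.1 1.9
tool z 36 8 [13.5 -0.6 38. ] x 13.4 13.7 y -2.4 1.2
tool z 44 24 [12.7 -0.5 49.2] x 11.5 13.7 y -2.4 1.4
tool z 52 6 [13.6 -0.5 53.7] x 13.2 13.8 y -2.5 1.4
```

Request:
send_rows(
  targets=[
    [[0, 0, 0, 0.0145, 0.0095, -0.0376, 1], [0, 0, 0, 0.019, -0.0005, -0.0408, 1], [0, 0, 0, 0.019, -0.0005, -0.0408, 1], [0, 0, 0, 0.019, -0.0005, -0.0408, 1], [0, 0, 0, 0, 0, 0, 1]],
  ],
)

```text
time_s: 21.25
ee_pos: [485.5, -26.8, 154.6]
ee_rot: [179.5, 24.9, 178.8]
force: [0.6, 0.6, -0.6]
gripper_width: 8.6
gripper_force: 50.0
```

Run:
```python
from h import *
stt()
```

```text
t 21.25 ee [485.5 -26.8 154.6] [179.5  24.9 178.8] lock [ 1.1  0.5 36.6] toolx in lock deg -179.8 tilt 0.6 F [ 0.6  0.6 -0.6] T [0.1  0.02 0.06] 8.6 q [  -6.    3.  125.    6.   28. -100.]
```

Request:
send_rows(
  targets=[
    [[0, 0, 0, 0.019, -0.0005, -0.0408, 1], [0, 0, 0, 0.017, -0.0004, -0.0362, 1], [0, 0, 0, 0.0127, -0.0003, -0.0272, 1], [0, 0, 0, 0.004, 0, -0.009, 1], [0, 0, 0, 0, 0, 0, 1]],
  ],
)

```text
time_s: 21.75
ee_pos: [495.0, -26.7, 135.3]
ee_rot: [179.5, 25.1, 178.9]
force: [-17.6, -0.4, 26.7]
gripper_width: 8.5
gripper_force: 50.0
```

Run:
```python
from h import *
stt()
```

```text
t 21.75 ee [495.  -26.7 135.3] [179.5  25.1 178.9] lock [ 1.4  0.9 15.1] toolx in lock deg -179.7 tilt 0.6 F [-17.6  -0.4  26.7] T [-0.01  1.34 -0.04] 8.5 q [  -6.    5.  125.    6.   25. -100.]
```

Request:
send_rows(
  targets=[
    [[0, 0, 0, -0.0025, 0, 0.003, 1], [0.0376, -0.0009, -0.0806, 0, 0, 0, 1], [0.0376, -0.0009, -0.0806, 0, 0, 0, 1], [0.0376, -0.0009, -0.0806, 0, 0, 0, 1], [0.0376, -0.0009, -0.0806, 0, 0, 0, 1], [0, 0, 0, 0, 0, 0, 1]],
  ],
)

```text
time_s: 22.35
ee_pos: [494.6, -27.2, 135.2]
ee_rot: [165.6, 21.1, 144.1]
force: [-13.5, -4.8, 18.4]
gripper_width: 8.4
gripper_force: 50.0
```

Run:
```python
from h import *
stt(); print("tz",np.array(env.state()["torque"])@zo)
```

```text
t 22.35 ee [494.6 -27.2 135.2] [165.6  21.1 144.1] lock [ 1.1  0.4 15.2] toolx in lock deg 148.1 tilt 0.6 F [-13.5  -4.8  18.4] T [-0.52  1.02 -0.27] 8.4 q [ -6.   5. 126.   6.  24. -68.]
tz -0.01271681466668868
```

Request:
send_rows(
  targets=[
    [[0.0376, -0.0009, -0.0806, 0, 0, 0, 1], [0.0376, -0.0009, -0.0806, 0, 0, 0, 1], [0.0376, -0.0009, -0.0806, 0, 0, 0, 1], [0, 0, 0, 0, 0, 0, 1]],
  ],
)

```text
time_s: 22.75
ee_pos: [494.3, -27.6, 135.1]
ee_rot: [158.3, 13.8, 120.2]
force: [-14.3, -7.2, 18.5]
gripper_width: 8.7
gripper_force: 50.0
```

Run:
```python
from h import *
stt(); print("tz",np.array(env.state()["torque"])@zo)
```

```text
t 22.75 ee [494.3 -27.6 135.1] [158.3  13.8 120.2] lock [ 0.8 -0.1 15.2] toolx in lock deg 124.1 tilt 0.6 F [-14.3  -7.2  18.5] T [-1.08  1.09 -0.47] 8.7 q [ -6.   5. 126.   6.  24. -44.]
tz 0.04074421852141843
```

Red turns freely, so I continue to its stop.

Request:
send_rows(
  targets=[
    [[0.0376, -0.0009, -0.0806, 0, 0, 0, 1], [0.0376, -0.0009, -0.0806, 0, 0, 0, 1], [0.0376, -0.0009, -0.0806, 0, 0, 0, 1], [0.0376, -0.0009, -0.0806, 0, 0, 0, 1], [0, 0, 0, 0, 0, 0, 1], [0, 0, 0, 0, 0, 0, 1]],
  ],
)

```text
time_s: 23.35
ee_pos: [493.7, -27.9, 134.8]
ee_rot: [154.4, 1.0, 90.6]
force: [-15.7, -8.9, 20.7]
gripper_width: 8.6
gripper_force: 50.0
```

Run:
```python
from h import *
stt(); print("tz",np.array(env.state()["torque"])@zo)
```

```text
t 23.35 ee [493.7 -27.9 134.8] [154.4   1.   90.6] lock [ 0.1 -0.3 15.2] toolx in lock deg 92.3 tilt 0.6 F [-15.7  -8.9  20.7] T [-1.62  1.49 -0.81] 8.6 q [ -6.   5. 126.   5.  24. -11.]
tz -0.03587741900753531
```

Request:
send_rows(
  targets=[
    [[0.0282, -0.0007, -0.0604, 0, 0, 0, 1], [0, 0, 0, 0, 0, 0, 1]],
  ],
)

```text
time_s: 23.55
ee_pos: [493.7, -27.9, 134.8]
ee_rot: [154.5, -1.5, 85.1]
force: [-16.0, -8.3, 19.5]
gripper_width: 8.7
gripper_force: 50.0
```

Run:
```python
from h import *
stt(); print("tz",np.array(env.state()["torque"])@zo)
```

```text
t 23.55 ee [493.7 -27.9 134.8] [154.5  -1.5  85.1] lock [ 0.2 -0.3 15.2] toolx in lock deg 86.2 tilt 0.6 F [-16.   -8.3  19.5] T [-1.65  1.53 -0.66] 8.7 q [ -6.   5. 126.   4.  24.  -4.]
tz 0.1130874911261032
```

At the stop. I'll release and retreat.

Request:
send_rows(
  targets=[
    [[0, 0, 0, 0, 0, 0, 0.1], [0, 0, 0, 0, 0, 0, 0.1], [0, 0, 0, 0, 0, 0, 0.1], [0, 0, 0, 0, 0, 0, 0.1], [0, 0, 0, -0.042, 0.001, 0.09, 0.1], [0, 0, 0, -0.0634, 0.0015, 0.136, 0.1], [0, 0, 0, -0.0634, 0.0015, 0.136, 0.1], [0, 0.0694, 0, 0, 0, 0.05, 0], [0, 0.0694, 0, 0.1, 0, 0.05, 0], [0, 0.0694, 0, 0.2, 0, 0, 0], [0, 0.0694, 0, 0.2, 0, 0, 0]],
  ],
)

```text
time_s: 24.65
ee_pos: [562.9, -25.8, 227.5]
ee_rot: [179.4, 0.6, 84.9]
force: [1.9, -1.0, 0.4]
gripper_width: 45.6
gripper_force: 0.0
```

Run:
```python
from h import *
stt()
st,im,d,P=look("wrist","w14")
rect(P,(d>0)&box(P,500,620,-140,80,174,190),"bar")
rect(P,(d>0)&box(P,480,830,-180,120,136,147),"lid")
st,im,d,P=look("side","s14"); f=im.astype(float)
rect(P,(d>0)&box(P,500,620,-140,80,174,194),"bar")
m=(f[...,2]>f[...,1]*1.7)&(f[...,2]>f[...,0]*1.7)&(d>0)&box(P,430,560,-90,40,110,220); rect(P,m,"red"); 
if m.any(): print(((P[m]-K)@np.stack([xs,ys,zo],1)).mean(0))
```

```text
t 24.65 ee [562.9 -25.8 227.5] [179.4   0.6  84.9] lock [101.9   3.4  70. ] toolx in lock deg 86.9 tilt 24.4 F [ 1.9 -1.   0.4] T [ 0.01 -0.04  0.04] 45.6 q [-3. 16. 90. -1. 73.  2.]
{'time_s': np.float64(24.6), 'qpos': array([-3.5, 16.5, 90.3, -0.6, 72.6,  1.8]), 'ee_pos': array([562.9, -25.8, 227.5]), 'ee_rot': array([179.4,   0.6,  84.9]), 'force': array([ 1.9, -1. ,  0.4]), 'gripper_width': np.float64(45.6)}
bar 2105 [array([560.7, -29.3]), array([130.6,  12. ]), np.float64(88.6)] [561.2 -11.3 185.1]
lid 46630 [array([626.9, -31.1]), array([225.1, 293.8]), np.float64(88.2)] [661.3  12.1 140.2]
{'time_s': np.float64(24.7), 'qpos': array([-3.4, 17.9, 89.2, -0.6, 72.4,  1.8]), 'ee_pos': array([575.3, -26. , 221.3]), 'ee_rot': array([179.4,   0.5,  84.9]), 'force': array([13.5, -0.6, -7.4]), 'gripper_width': np.float64(45.6)}
bar 219 [array([557.3, -27.6]), array([128.5,  13.1]), np.float64(89.2)] [555.2 -34.3 187. ]
red 29 [array([516.5, -40.9]), array([37.9, 99.7]), np.float64(59.7)] [475.6 -29.  156.2]
[-2.08855513 -3.18138384 39.74950918]
```

Request:
send_rows(
  targets=[
    [[0, 0, 0.041, 0, -0.01, 0, 0], [0, 0, 0, 0, 0, 0, 0], [0, 0, 0, 0, 0, 0, 0]],
  ],
)

```text
time_s: 25.05
ee_pos: [560.8, -27.8, 226.0]
ee_rot: [179.3, 0.5, 88.5]
force: [-0.7, 0.0, -0.5]
gripper_width: 45.7
gripper_force: 0.0
```

Run:
```python
from h import *
stt()
```

```text
t 25.05 ee [560.8 -27.8 226. ] [179.3   0.5  88.5] lock [99.5  1.3 69.4] toolx in lock deg 90.1 tilt 24.3 F [-0.7  0.  -0.5] T [-0.01  0.05  0.04] 45.7 q [-4. 16. 91. -1. 72. -2.]
```

Request:
send_rows(
  targets=[
    [[0, 0, 0, 0, 0, -0.17, 0], [0, 0, 0, 0, 0, -0.15, 0], [0, 0, 0, 0, 0, 0, 0], [0, 0, 0, 0, 0, 0, 1], [0, 0, 0, 0, 0, 0, 1], [0, 0, 0, 0, 0, 0, 1], [0, 0, 0, 0, 0, 0, 1], [0, 0, 0, 0, 0, 0, 1], [0, 0, 0, 0, 0, 0, 1]],
  ],
  grip_force=20,
)

```text
time_s: 25.95
ee_pos: [559.3, -27.9, 163.0]
ee_rot: [179.5, 0.5, 88.6]
force: [-6.1, -0.4, 5.9]
gripper_width: 11.3
gripper_force: 20.0
```

Run:
```python
from h import *
stt()
r=209.7;a0=np.radians(167.9);p0=None
for th in range(0,75,6):
    a=a0-np.radians(th); p=r*np.array([np.cos(a),np.sin(a)])
    if p0 is not None: print(th,"d/200",((p-p0)/200).round(4),"pos rel",(p+[205,-44]).round(0))
    p0=p
```

```text
t 25.95 ee [559.3 -27.9 163. ] [179.5   0.5  88.6] lock [71.5  1.2 13. ] toolx in lock deg 90.2 tilt 24.6 F [-6.1 -0.4  5.9] T [-0.04  1.08 -0.09] 11.3 q [-4. 19. 97. -1. 64. -2.]
6 d/200 [0.0286 0.106 ] pos rel [ 6. 21.]
12 d/200 [0.0395 0.1024] pos rel [14. 42.]
18 d/200 [0.05   0.0977] pos rel [24. 61.]
24 d/200 [0.0599 0.0919] pos rel [36. 80.]
30 d/200 [0.0692 0.0852] pos rel [49. 97.]
36 d/200 [0.0777 0.0775] pos rel [ 65. 112.]
42 d/200 [0.0854 0.0689] pos rel [ 82. 126.]
48 d/200 [0.0921 0.0596] pos rel [100. 138.]
54 d/200 [0.0979 0.0497] pos rel [120. 148.]
60 d/200 [0.1025 0.0392] pos rel [141. 156.]
66 d/200 [0.1061 0.0282] pos rel [162. 161.]
72 d/200 [0.1084 0.017 ] pos rel [183. 165.]
```

Request:
send_rows(
  targets=[
    [[0, 0.0222, 0, 0.0253, -0.0006, 0.106, 1], [0, 0.0222, 0, 0.0362, -0.0009, 0.1024, 1], [0, 0, 0, 0, 0, 0, 1]],
  ],
)

```text
time_s: 26.25
ee_pos: [571.8, -28.3, 205.6]
ee_rot: [-176.3, 0.6, 88.6]
force: [-8.1, 0.7, 3.3]
gripper_width: 11.5
gripper_force: 20.0
```

Run:
```python
from h import *
stt()
```

```text
t 26.25 ee [571.8 -28.3 205.6] [-176.3    0.6   88.6] lock [100.8   1.1  46.3] toolx in lock deg 90.3 tilt 28.7 F [-8.1  0.7  3.3] T [ 0.01  1.5  -0.08] 11.5 q [-4. 20. 88. -1. 75. -2.]
```

Low force and the lid is rising. I'll continue to about 60°.

Request:
send_rows(
  targets=[
    [[0, 0.0222, 0, 0.0467, -0.0011, 0.0982, 1], [0, 0.0222, 0, 0.0566, -0.0014, 0.0924, 1], [0, 0.0222, 0, 0.0659, -0.0016, 0.0857, 1], [0, 0.0222, 0, 0.0744, -0.0018, 0.078, 1], [0, 0.0222, 0, 0.0821, -0.002, 0.0694, 1], [0, 0.0222, 0, 0.0888, -0.0022, 0.0601, 1], [0, 0.0222, 0, 0.0946, -0.0023, 0.0502, 1], [0, 0.0222, 0, 0.0992, -0.0024, 0.0397, 1], [0, 0, 0, 0, 0, 0, 1]],
  ],
)

```text
time_s: 27.15
ee_pos: [694.9, -31.9, 321.8]
ee_rot: [-160.5, 1.1, 88.8]
force: [-5.2, -1.8, 12.2]
gripper_width: 11.4
gripper_force: 20.0
```

Run:
```python
from h import *
stt()
st,im,d,P=look("side","s15")
m=(d>0)&box(P,560,760,-130,70,160,420); q=P[m]; print(len(q))
np.savez("s15.npz",P=P,d=d)
st,im,d,P=look("scene","c15"); np.savez("c15.npz",P=P,d=d)
```

```text
t 27.15 ee [694.9 -31.9 321.8] [-160.5    1.1   88.8] lock [261.5   0.6  99.6] toolx in lock deg 90.6 tilt 44.5 F [-5.2 -1.8 12.2] T [-0.24  1.35  0.05] 11.4 q [ -3.  42.  37.  -2. 121.  -2.]
{'time_s': np.float64(27.2), 'qpos': array([ -2.8,  41.6,  37.2,  -1.8, 120.5,  -2.1]), 'ee_pos': array([694.9, -31.9, 321.8]), 'ee_rot': array([-160.5,    1.1,   88.8]), 'force': array([-5.2, -1.8, 12.2]), 'gripper_width': np.float64(11.4)}
2107
{'time_s': np.float64(27.2), 'qpos': array([ -2.8,  41.5,  37.5,  -1.8, 120.3,  -2.1]), 'ee_pos': array([694.9, -31.9, 321.8]), 'ee_rot': array([-160.7,    1.1,   88.8]), 'force': array([-2.4, -1.4, 11.8]), 'gripper_width': np.float64(11.3)}
```

Request:
send_rows(
  targets=[
    [[0, 0, 0, 0, 0, 0, 0.39], [0, 0, 0, 0, 0, 0, 0.39], [0, 0, 0, 0, 0, 0, 0.39], [0, 0, 0, 0.06, 0, 0.165, 0.39], [0, 0, 0, 0.06, 0, 0.165, 0.39], [0, 0, 0, 0, 0, 0.03, 0.39], [0, -0.08, 0, -0.14, 0, 0, 1], [0, -0.08, 0, -0.16, 0, 0, 1], [0, -0.08, 0, -0.16, 0, 0, 1], [0, -0.08, 0, -0.16, 0, 0, 1], [0, -0.08, 0, -0.14, 0, 0, 1], [0, 0, 0, 0, 0, 0, 1]],
  ],
)

```text
time_s: 28.45
ee_pos: [591.4, -31.7, 387.5]
ee_rot: [171.1, 0.4, 88.6]
force: [0.9, -0.1, -0.4]
gripper_width: -0.2
gripper_force: 0.0
```

Run:
```python
from h import *
stt()
for c in ["scene","side"]:
    st,im,d,P=look(c,c+"16")
    # lid: points in box frame, y within +-100, above 150
    b=np.array([np.cos(yb),np.sin(yb)]); o=np.array([615,-30.5])
    X=(P[...,:2]-o)@b; Y=(P[...,:2]-o)@np.array([-b[1],b[0]])
    m=(d>0)&(abs(Y)<105)&(X>-150)&(X<300)&(P[...,2]>165)&(P[...,2]<380)
    q=np.stack([X[m]-150,P[...,2][m]-137],1); a=np.degrees(np.arctan2(q[:,1],-q[:,0])); r=np.hypot(*q.T)
    k=(r>60)&(r<235); h,e=np.histogram(a[k],bins=np.arange(0,120,4)); print(c,dict(zip(e[:-1][h>30],h[h>30])))
```

```text
t 28.45 ee [591.4 -31.7 387.5] [171.1   0.4  88.6] lock [195.6  -1.8 202.9] toolx in lock deg 90.1 tilt 16.1 F [ 0.9 -0.1 -0.4] T [0.05 0.08 0.04] -0.2 q [-4. 12. 75.  0. 85. -3.]
{'time_s': np.float64(28.4), 'qpos': array([-4.2, 11.9, 74.6,  0.1, 84.5, -2.8]), 'ee_pos': array([591.4, -31.7, 387.5]), 'ee_rot': array([171.1,   0.4,  88.6]), 'force': array([ 0.9, -0.1, -0.4]), 'gripper_width': np.float64(-0.2)}
scene {np.int64(56): np.int64(214), np.int64(60): np.int64(4604), np.int64(64): np.int64(61), np.int64(68): np.int64(54), np.int64(72): np.int64(247)}
{'time_s': np.float64(28.5), 'qpos': array([-4.2, 12.3, 74. ,  0.1, 84.5, -2.8]), 'ee_pos': array([596.9, -32. , 389.5]), 'ee_rot': array([170.7,   0.4,  88.6]), 'force': array([ 0.6, -0.4,  0.1]), 'gripper_width': np.float64(0.4)}
side {np.int64(48): np.int64(58), np.int64(52): np.int64(51), np.int64(56): np.int64(732), np.int64(60): np.int64(141), np.int64(64): np.int64(46), np.int64(68): np.int64(201), np.int64(72): np.int64(59)}
```

Request:
send_rows(
  targets=[
    [[0, -0.08, 0, 0.01, 0, -0.165, 1], [0, -0.08, 0, 0.01, 0, -0.165, 1], [0, -0.08, 0, 0.01, 0, -0.165, 1], [0, -0.08, 0, 0.1, 0, 0, 1], [0, -0.08, 0, 0.1, 0, 0, 1], [0, 0, 0, 0.1, 0, 0, 1], [0, 0, 0, 0, 0, 0, 1]],
  ],
)

```text
time_s: 29.25
ee_pos: [686.9, -33.9, 337.0]
ee_rot: [133.2, -0.3, 88.5]
force: [-25.2, 2.1, 57.7]
gripper_width: 0.4
gripper_force: 30.2
```

Run:
```python
from h import *
stt()
```

```text
t 29.25 ee [686.9 -33.9 337. ] [133.2  -0.3  88.5] lock [260.7  -1.6 116.8] toolx in lock deg 89.8 tilt 21.8 F [-25.2   2.1  57.7] T [ 0.18 -4.53  0.21] 0.4 q [ -5.   6. 104.   7.  24.  -9.]
```

The joint-speed limit cut the drop short, and the tip is now pressing on the lid from above. I'll back off upward.

Request:
send_rows(
  targets=[
    [[0, 0, 0, -0.03, 0, 0.15, 1], [0, 0, 0, -0.1, 0, 0.1, 1], [0, 0, 0, -0.2, 0, 0, 1], [0, 0, 0, -0.2, 0, 0, 1], [0, 0, 0, 0, 0, 0, 1]],
  ],
)

```text
time_s: 29.75
ee_pos: [562.5, -32.1, 352.6]
ee_rot: [137.2, -0.5, 88.7]
force: [-0.2, -0.2, 0.1]
gripper_width: 0.2
gripper_force: 0.0
```

```bash
cat >> h.py <<'E'
def lid(cams=("scene","side")):
  for c in cams:
    st,im,d,P=look(c,c+"L%d"%int(env.state()["time_s"]*10))
    b=np.array([np.cos(yb),np.sin(yb)]); o=np.array([615,-30.5])
    X=(P[...,:2]-o)@b; Y=(P[...,:2]-o)@np.array([-b[1],b[0]])
    m=(d>0)&(abs(Y)<105)&(X>-150)&(X<300)&(P[...,2]>165)&(P[...,2]<380)
    q=np.stack([X[m]-150,P[...,2][m]-137],1); a=np.degrees(np.arctan2(q[:,1],-q[:,0])); r=np.hypot(*q.T)
    k=(r>60)&(r<235); h,e=np.histogram(a[k],bins=np.arange(0,120,3)); print(c,{int(x):int(y) for x,y in zip(e[:-1],h) if y>100})
E
python3 - <<'E'
from h import *
stt(); lid()
E
```

```text
t 29.75 ee [562.5 -32.1 352.6] [137.2  -0.5  88.7] lock [154.6  -2.8 183.5] toolx in lock deg 89.9 tilt 17.8 F [-0.2 -0.2  0.1] T [-0.01  0.37  0.03] 0.2 q [ -7.  -6. 111.   8.  33. -10.]
{'time_s': np.float64(29.8), 'qpos': array([ -6.9,  -6. , 110.6,   7.5,  33. , -10.1]), 'ee_pos': array([562.5, -32.1, 352.6]), 'ee_rot': array([137.2,  -0.5,  88.7]), 'force': array([-0.2, -0.2,  0.1]), 'gripper_width': np.float64(0.2)}
scene {78: 218, 81: 3245, 84: 390, 93: 279}
{'time_s': np.float64(29.8), 'qpos': array([ -6.9,  -5.8, 110.4,   7.5,  32.9, -10.1]), 'ee_pos': array([564.6, -32.3, 353.4]), 'ee_rot': array([137.1,  -0.5,  88.7]), 'force': array([ 0.6,  0.3, -0.2]), 'gripper_width': np.float64(-0.0)}
side {78: 1071, 81: 1711, 90: 188}
```

The lid is now at about 82°, since the push did go in from underneath. I'll lower and push it on to about 100°.

Request:
send_rows(
  targets=[
    [[0, 0, 0, 0, 0, -0.13, 1], [0, 0, 0, 0.05, 0, -0.13, 1], [0, 0, 0, 0.2, 0, 0, 1], [0, 0, 0, 0.2, 0, 0, 1], [0, 0, 0, 0.2, 0, 0, 1], [0, 0, 0, 0, 0, 0, 1]],
  ],
)

```text
time_s: 30.45
ee_pos: [700.2, -32.2, 298.7]
ee_rot: [137.2, -0.5, 88.7]
force: [-0.6, -0.1, 0.0]
gripper_width: 0.7
gripper_force: 0.0
```

Run:
```python
from h import *
stt()
```

```text
t 30.45 ee [700.2 -32.2 298.7] [137.2  -0.5  88.7] lock [256.6   0.4  76.4] toolx in lock deg 89.9 tilt 17.8 F [-0.6 -0.1  0. ] T [-0.01  0.39  0.02] 0.7 q [ -5.   9. 103.   6.  25.  -8.]
```

Request:
send_rows(
  targets=[
    [[0, 0, 0, 0.13, 0, 0, 1], [0, 0, 0, 0.13, 0, 0.01, 1], [0, 0, 0, 0.1, 0, 0.01, 1], [0, 0, 0, 0.04, 0, 0, 1], [0, 0, 0, 0, 0, 0, 1]],
  ],
)

```text
time_s: 30.95
ee_pos: [774.9, -32.1, 302.7]
ee_rot: [137.3, -0.5, 88.7]
force: [-0.4, -0.5, 1.2]
gripper_width: 0.3
gripper_force: 0.0
```

Run:
```python
from h import *
stt(); lid()
```

```text
t 30.95 ee [774.9 -32.1 302.7] [137.3  -0.5  88.7] lock [326.    2.3  48.5] toolx in lock deg 89.9 tilt 17.7 F [-0.4 -0.5  1.2] T [-0.04  0.4  -0.  ] 0.3 q [-4. 16. 93.  5. 28. -6.]
{'time_s': np.float64(31.0), 'qpos': array([-4.2, 15.9, 93.2,  4.9, 28.3, -6.1]), 'ee_pos': array([774.9, -32.1, 302.7]), 'ee_rot': array([137.3,  -0.5,  88.7]), 'force': array([-0.4, -0.5,  1.2]), 'gripper_width': np.float64(0.3)}
scene {84: 119, 87: 120, 96: 122, 99: 1349, 102: 760, 111: 309}
{'time_s': np.float64(31.0), 'qpos': array([-4.2, 15.8, 93.3,  4.9, 28.3, -6.1]), 'ee_pos': array([774.2, -32.1, 303.1]), 'ee_rot': array([137.3,  -0.5,  88.7]), 'force': array([ 0.7,  0.2, -0.2]), 'gripper_width': np.float64(0.4)}
side {96: 500, 99: 2440}
```

The lid stands at about 100°. I'll retreat, bring the tool upright and turn it for the pack.

Request:
send_rows(
  targets=[
    [[0, 0, 0, -0.2, 0, 0.02, 0], [0, 0.06, 0, -0.15, 0, 0.03, 0], [0, 0.08, 0, -0.05, 0, 0.03, -0.5], [0, 0.08, 0, -0.05, 0, 0.03, -1], [0, 0.08, 0, -0.03, 0, 0.03, -1], [0, 0.08, 0, -0.03, 0, 0.02, -1], [0, 0.08, 0, 0, 0, 0, -1], [0, 0, 0.09, 0, 0, 0, -1], [0, 0, 0.09, 0, 0, 0, -1], [0, 0, 0.09, 0, 0, 0, -1], [0, 0, 0.09, 0, 0, 0, -1], [0, 0, 0.09, 0, 0, 0, -1]],
  ],
)

```text
time_s: 32.25
ee_pos: [671.2, -32.0, 336.5]
ee_rot: [178.5, 0.6, 129.5]
force: [-0.0, -0.6, -0.3]
gripper_width: 90.8
gripper_force: 0.0
```

Run:
```python
from h import *
stt()
```

```text
t 32.25 ee [671.2 -32.  336.5] [178.5   0.6 129.5] lock [ 2.463e+02 -1.000e-01  1.229e+02] toolx in lock deg 128.4 tilt 23.5 F [-0.  -0.6 -0.3] T [ 0.03 -0.03  0.02] 90.8 q [ -4.  25.  63.   1.  91. -44.]
```

Request:
send_rows(
  targets=[
    [[0, 0, 0.092, 0, 0, 0, -1], [0, 0, 0.092, 0, 0, 0, -1], [0, 0, 0.092, 0, 0, 0, -1], [0, 0, 0.092, 0, 0, 0, -1], [0, 0, 0.092, 0, 0, 0, -1], [0, 0, 0.09, 0, 0, 0, -1], [0, 0, 0, 0, 0, 0, -1]],
  ],
)

```text
time_s: 32.95
ee_pos: [671.3, -32.0, 336.5]
ee_rot: [178.6, 0.6, 178.7]
force: [-0.7, -0.7, 0.5]
gripper_width: 91.3
gripper_force: 0.0
```

Run:
```python
from h import *
stt()
st,im,d,P=look("wrist","w20")
rect(P,(d>0)&box(P,575,770,-145,85,100,124),"packtop")
f=im.astype(float); m=(f[...,2]>f[...,1]*1.7)&(f[...,2]>f[...,0]*1.7)&(d>0)&box(P,575,770,-145,85,70,130); rect(P,m,"red")
for z0 in range(40,145,8): print(z0,int(((d>0)&box(P,575,770,-145,85,z0,z0+8)).sum()),end="; ")
```

```text
t 32.95 ee [671.3 -32.  336.5] [178.6   0.6 178.7] lock [ 2.463e+02 -2.000e-01  1.229e+02] toolx in lock deg -179.9 tilt 24.4 F [-0.7 -0.7  0.5] T [ 0.11 -0.04 -0.08] 91.3 q [ -4.  25.  62.   1.  92. -93.]
{'time_s': np.float64(33.0), 'qpos': array([ -4.4,  25.1,  62.1,   1.4,  92.3, -93. ]), 'ee_pos': array([671.3, -32. , 336.5]), 'ee_rot': array([178.6,   0.6, 178.7]), 'force': array([-0.7, -0.7,  0.5]), 'gripper_width': np.float64(91.3)}
packtop 5706 [array([667.8, -31.9]), array([215.3, 190.7]), np.float64(88.7)] [665.4 -21.1 111.4]
red 491 [array([659. , -22.1]), array([29.3, 30.2]), np.float64(80.0)] [658.5 -22.1 112.2]
40 12593; 48 534; 56 585; 64 618; 72 626; 80 647; 88 676; 96 736; 104 3415; 112 1500; 120 850; 128 1508; 136 1031; 144 0;
```

View pics/w20.png

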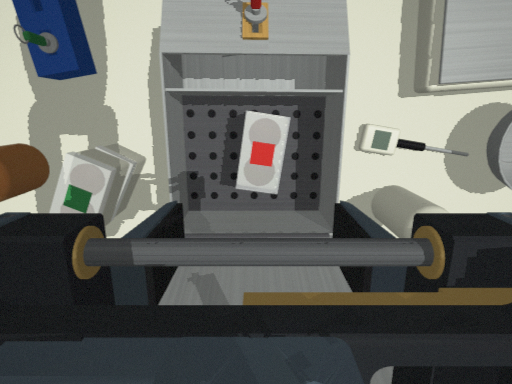

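The picture shows the open compartment with the pack at (262,153), slightly turned, and the red key in the lock at (256,12). Now I fit the pack's yaw.

Run:
```python
from h import *
im=cv2.imread("pics/w20.png"); st=env.state()
st2,im2,d,P=look("wrist","w21")
m=((d>0)&box(P,595,725,-75,30,106,118)).astype(np.uint8)
n,l,s,ce=cv2.connectedComponentsWithStats(m); i=1+np.argmax(s[1:,4]); rect(P,l==i,"pack")
st,im,d,P=look("scene","c21")
rect(P,(d>0)&box(P,390,620,210,430,58,72),"pan+"); f=im.astype(float)
m=((d>0)&box(P,390,620,210,430,60,68)).astype(np.uint8); n,l,s,ce=cv2.connectedComponentsWithStats(m); i=1+np.argmax(s[1:,4]); rect(P,l==i,"pan")
```

```text
{'time_s': np.float64(33.0), 'qpos': array([ -4.4,  25.1,  62.1,   1.4,  92.3, -92.9]), 'ee_pos': array([671.3, -32. , 336.4]), 'ee_rot': array([178.6,   0.6, 178.5]), 'force': array([-0.3,  0.5, -0.5]), 'gripper_width': np.float64(91.0)}
pack 3390 [array([659.1, -21.6]), array([ 58.1, 105.3]), np.float64(80.3)] [656.4 -21.4 111.3]
{'time_s': np.float64(33.0), 'qpos': array([ -4.4,  25.1,  62. ,   1.4,  92.3, -92.9]), 'ee_pos': array([671.3, -32. , 336.4]), 'ee_rot': array([178.6,   0.6, 178.5]), 'force': array([0.2, 0.4, 0.1]), 'gripper_width': np.float64(91.0)}
pan+ 1735 [array([511.7, 325.6]), array([210.2, 188.6]), np.float64(6.1)] [499.  326.   62.8]
pan 1575 [array([488., 323.]), array([160.8, 181.1]), np.float64(2.8)] [496.5 323.5  62.9]
```

Request:
send_rows(
  targets=[
    [[-0.0156, 0.0067, -0.09, -0.061, 0.052, -0.1, -1], [0, 0, 0, 0, 0, -0.22, -1], [0, 0, 0, 0, 0, -0.22, -1], [0, 0, 0, 0, 0, -0.22, -1], [0, 0, 0, 0, 0, -0.22, -1], [0, 0, 0, 0, 0, -0.15, -1], [0, 0, 0, 0, 0, 0, -1], [0, 0, 0, 0, 0, 0, -1]],
  ],
)

```text
time_s: 33.9
ee_pos: [659.8, -21.7, 110.6]
ee_rot: [-179.9, 0.1, 170.5]
force: [0.5, 0.9, 1.1]
gripper_width: 91.0
gripper_force: 0.0
```

Run:
```python
from h import *
stt()
```

```text
t 33.9 ee [659.8 -21.7 110.6] [-1.799e+02  1.000e-01  1.705e+02] lock [140.3   9.9 -76.9] toolx in lock deg 171.1 tilt 24.9 F [0.5 0.9 1.1] T [ 0.12 -0.06  0.02] 91.0 q [ -3.  30.  86.  -0.  64. -83.]
```

Request:
send_rows(
  targets=[
    [[0, 0, 0, 0, 0, -0.12, -1], [0, 0, 0, 0, 0, -0.07, -1], [0, 0, 0, 0, 0, 0, -1], [0, 0, 0, 0, 0, 0, 1], [0, 0, 0, 0, 0, 0, 1], [0, 0, 0, 0, 0, 0, 1], [0, 0, 0, 0, 0, 0, 1], [0, 0, 0, 0, 0, 0, 1], [0, 0, 0, 0, 0, 0, 1], [0, 0, 0, 0, 0, 0.1, 1], [0, 0, 0, 0, 0, 0, 1]],
  ],
  grip_force=25,
)

```text
time_s: 35.0
ee_pos: [660.7, -21.8, 93.6]
ee_rot: [-180.0, 0.3, 170.6]
force: [0.8, -0.3, -1.2]
gripper_width: 57.7
gripper_force: 25.0
```

Request:
send_rows(
  targets=[
    [[0, 0, 0, 0, 0, 0.15, 1], [0, 0, 0, 0, 0, 0.2, 1], [0, 0, 0, 0, 0, 0.2, 1], [0, 0, 0, 0, 0, 0.15, 1], [0, 0, 0, -0.07, 0.14, 0, 1], [0, 0, 0, -0.105, 0.21, 0, 1], [0, 0, 0, -0.105, 0.21, 0, 1], [0, 0, 0, -0.105, 0.21, 0, 1], [0, 0, 0, -0.105, 0.21, 0, 1], [0, 0, 0, -0.105, 0.21, 0, 1], [0, 0, 0, -0.105, 0.21, 0, 1], [0, 0, 0, -0.1, 0.2, 0, 1]],
  ],
)

```text
time_s: 36.2
ee_pos: [497.9, 299.8, 230.8]
ee_rot: [-179.9, 0.0, 170.6]
force: [0.3, 0.1, -0.8]
gripper_width: 58.1
gripper_force: 25.0
```

Request:
send_rows(
  targets=[
    [[0, 0, 0, -0.06, 0.12, 0, 1], [0, 0, 0, 0, 0, -0.1, 1], [0, 0, 0, 0, 0, -0.2, 1], [0, 0, 0, 0, 0, -0.1, 1], [0, 0, 0, 0, 0, 0, 1], [0, 0, 0, 0, 0, 0, 1]],
  ],
)

```text
time_s: 36.8
ee_pos: [487.5, 322.3, 151.7]
ee_rot: [-179.9, 0.1, 170.6]
force: [-0.2, 0.7, -2.6]
gripper_width: 58.0
gripper_force: 25.0
```

Run:
```python
from h import *
stt()
st,im,d,P=look("wrist","w22")
m=((d>0)&box(P,380,620,200,450,59,69)).astype(np.uint8); n,l,s,ce=cv2.connectedComponentsWithStats(m); i=1+np.argmax(s[1:,4]); rect(P,l==i,"pan")
```

```text
t 36.8 ee [487.5 322.3 151.7] [-1.799e+02  1.000e-01  1.706e+02] lock [ -6.1 349.6  36.8] toolx in lock deg 171.2 tilt 25.0 F [-0.2  0.7 -2.6] T [ 0.1  -0.08  0.01] 58.0 q [ 32.  22.  94.  -0.  64. -48.]
{'time_s': np.float64(36.8), 'qpos': array([ 32.4,  21.7,  93.8,  -0.1,  64.4, -48.1]), 'ee_pos': array([487.5, 322.3, 151.7]), 'ee_rot': array([-1.799e+02,  1.000e-01,  1.706e+02]), 'force': array([-0.2,  0.7, -2.6]), 'gripper_width': np.float64(58.0)}
pan 14411 [array([479.6, 322.5]), array([144.2, 180.5]), np.float64(2.7)] [436.1 344.5  63.2]
```

Request:
send_rows(
  targets=[
    [[0, 0, 0, 0.003, 0, -0.15, 1], [0, 0, 0, 0, 0, -0.12, 1], [0, 0, 0, 0, 0, -0.025, 1], [0, 0, 0, 0, 0, 0, 1]],
  ],
)

```text
time_s: 37.25
ee_pos: [488.4, 322.4, 93.5]
ee_rot: [-180.0, 0.1, 170.6]
force: [-0.1, 0.5, -1.4]
gripper_width: 57.8
gripper_force: 25.0
```

Request:
send_rows(
  targets=[
    [[0, 0, 0, 0, 0, -0.008, 1], [0, 0, 0, 0, 0, -0.005, 1], [0, 0, 0, 0, 0, 0, 1]],
  ],
)

```text
time_s: 37.55
ee_pos: [488.4, 322.6, 91.2]
ee_rot: [180.0, 0.1, 170.6]
force: [-0.4, 0.6, -2.5]
gripper_width: 58.2
gripper_force: 25.0
```

Request:
send_rows(
  targets=[
    [[0, 0, 0, 0, 0, -0.006, 1], [0, 0, 0, 0, 0, -0.004, 1], [0, 0, 0, 0, 0, 0, 1]],
  ],
)

```text
time_s: 37.85
ee_pos: [488.4, 322.6, 90.4]
ee_rot: [180.0, 0.2, 170.6]
force: [-1.9, 0.3, 7.1]
gripper_width: 58.3
gripper_force: 25.0
```

Contact on the pan. I'll release and rise.

Request:
send_rows(
  targets=[
    [[0, 0, 0, 0, 0, 0, -1], [0, 0, 0, 0, 0, 0, -1], [0, 0, 0, 0, 0, 0, -1], [0, 0, 0, 0, 0, 0, -1], [0, 0, 0, 0, 0, 0.15, -1], [0, 0, 0, 0, 0, 0.22, -1], [0, 0, 0, 0, 0, 0.22, -1], [0, 0, 0, 0, -0.1, 0.2, -1], [0, 0, 0, 0, -0.2, 0, -1], [0, 0, 0, 0, -0.2, 0, -1], [0, 0, 0, 0, 0, 0, -1]],
  ],
)

```text
time_s: 38.95
ee_pos: [487.6, 218.6, 246.8]
ee_rot: [-179.8, 0.1, 170.4]
force: [-0.4, 1.2, -0.4]
gripper_width: 91.1
gripper_force: 0.0
```

Run:
```python
from h import *
stt(); lid()
for c in ["scene","side"]:
    st,im,d,P=look(c,c+"F")
    m=((d>0)&box(P,400,600,230,420,122,138)).astype(np.uint8); n,l,s,ce=cv2.connectedComponentsWithStats(m); i=1+np.argmax(s[1:,4]); rect(P,l==i,"packtop")
    for nn,lo,hi in COL: rect(P,(cv2.inRange(im,lo,hi)>0)&(d>0)&box(P,330,580,-400,-260,60,110),nn)
a=cv2.imread("pics/sceneF.png"); b=cv2.imread("pics/sideF.png")
cv2.imwrite("pics/F.png",np.hstack([cv2.resize(a[120:280,80:380],(400,214)),cv2.resize(b[120:384,120:420],(400,352))[:214]]) if 0 else np.hstack([cv2.resize(a[110:290,80:380],(480,288),interpolation=cv2.INTER_CUBIC),cv2.resize(b[270:360,260:360],(320,288),interpolation=cv2.INTER_CUBIC)]))
```

```text
t 38.95 ee [487.6 218.6 246.8] [-1.798e+02  1.000e-01  1.704e+02] lock [ 36.5 245.9 121.8] toolx in lock deg 171.0 tilt 24.9 F [-0.4  1.2 -0.4] T [ 0.11 -0.04 -0.02] 91.1 q [ 23.  14.  92.  -0.  75. -57.]
{'time_s': np.float64(39.0), 'qpos': array([ 23. ,  13.5,  91.6,  -0.2,  74.9, -57.3]), 'ee_pos': array([487.6, 218.6, 246.8]), 'ee_rot': array([-1.798e+02,  1.000e-01,  1.704e+02]), 'force': array([-0.4,  1.2, -0.4]), 'gripper_width': np.float64(91.1)}
scene {96: 115, 99: 1359, 102: 749, 111: 307}
{'time_s': np.float64(39.0), 'qpos': array([ 23.2,  13.6,  91.5,  -0.1,  74.8, -57.2]), 'ee_pos': array([487.8, 220.7, 246.6]), 'ee_rot': array([-1.800e+02,  1.000e-01,  1.704e+02]), 'force': array([-0.1, -1. ,  0.9]), 'gripper_width': np.float64(90.9)}
side {96: 616, 99: 3292}
{'time_s': np.float64(39.0), 'qpos': array([ 23.3,  13.7,  91.5,  -0.1,  74.8, -57.2]), 'ee_pos': array([488. , 221.9, 246.4]), 'ee_rot': array([-1.800e+02,  1.000e-01,  1.705e+02]), 'force': array([ 0.1, -0.4, -0.5]), 'gripper_width': np.float64(90.8)}
packtop 435 [array([488.2, 322.6]), array([ 60.7, 109.5]), np.float64(80.5)] [491.2 320.8 128.9]
r 13 [array([ 400.6, -327.6]), array([5.5, 5.1]), np.float64(63.8)] [ 400.8 -327.5   79. ]
g 3 [array([ 505.9, -311. ]), array([8.9, 3.2]), np.float64(30.7)] [ 505.5 -311.9   93. ]
{'time_s': np.float64(39.1), 'qpos': array([ 23.3,  13.7,  91.5,  -0.1,  74.8, -57.2]), 'ee_pos': array([488. , 222.6, 246.2]), 'ee_rot': array([-1.800e+02,  1.000e-01,  1.706e+02]), 'force': array([-1.1, -0.4, -0.1]), 'gripper_width': np.float64(91.3)}
packtop 537 [array([484.7, 324.5]), array([ 64.6, 104.9]), np.float64(80.8)] [480.2 320.3 132. ]
y 14 [array([ 394.3, -328.4]), array([5.7, 8.5]), np.float64(89.1)] [ 393.4 -329.1   94.8]
g 17 [array([ 446.1, -318.3]), array([126.4,   6.5]), np.float64(7.6)] [ 501.5 -311.    95.7]
```

View pics/F.png

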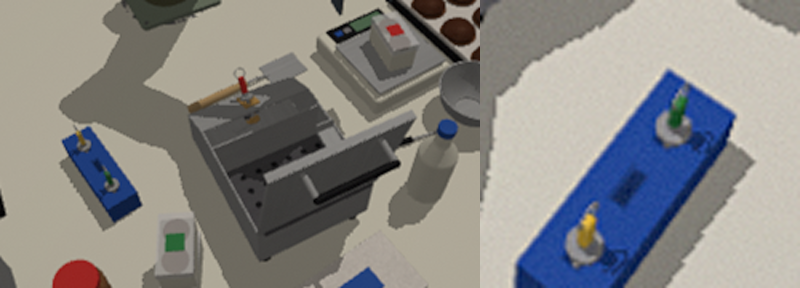

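The picture shows the pack standing mid-pan at (395,42), the lid open, the red key in the lock at (241,85), and yellow and green upright in the block. I'll do a last numeric check of the red key's depth, then hand in.

Run:
```python
from h import *
for c in ["scene","side"]:
    st,im,d,P=look(c,c+"G"); f=im.astype(float); L=(P-K)@np.stack([xs,ys,zo],1)
    m=(f[...,2]>f[...,1]*1.8)&(f[...,2]>f[...,0]*1.8)&(d>0)&(abs(L[...,0])<35)&(abs(L[...,1])<25)&(L[...,2]>0)&(L[...,2]<80)
    if m.any(): print(c,m.sum(),L[m].mean(0).round(1),np.percentile(L[m],[5,95],axis=0).round(1))
print(env.job_done())
```

```text
{'time_s': np.float64(39.2), 'qpos': array([ 23.4,  13.7,  91.4,  -0.1,  74.8, -57.2]), 'ee_pos': array([488. , 223.1, 246.1]), 'ee_rot': array([-1.800e+02,  1.000e-01,  1.706e+02]), 'force': array([ 0. ,  0.9, -0.8]), 'gripper_width': np.float64(91.4)}
scene 34 [-4.6  0.  33.1] [[-7.6 -4.1 19.5]
 [-0.7  4.7 46.9]]
{'time_s': np.float64(39.2), 'qpos': array([ 23.4,  13.7,  91.4,  -0.1,  74.8, -57.2]), 'ee_pos': array([488. , 223.2, 246. ]), 'ee_rot': array([-179.9,    0. ,  170.6]), 'force': array([ 0.8, -0.8,  1.3]), 'gripper_width': np.float64(91.2)}
side 29 [-7.8 -0.9 40.5] [[-11.9  -4.8  22. ]
 [ -4.2   5.3  54.6]]
the job is handed in; nothing more can be done
None
```

Handed in at about 39 s: the red key fitted and is left turned to its stop in the lock, green is back in the block and yellow never left it, the lid stands at about 100°, and the pack is in the middle of the pan; the hand-in returned no verdict, and the red key's depth read 33 and 40 mm in the two cameras (20–36 mm allowed), so that is the least certain point.

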